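# Make up the camera-bag kit and the darkroom kit

### The arm

A 7-joint arm with a two-finger parallel gripper is mounted at the origin on the work surface. World frame = base frame: x ahead of the robot, y to its left, z up, the work surface at z = 0. Lengths are in m, angles in rad, forces in N, time in s.
With the tool pointing down it reaches from about 0.425 to 0.925 m from the base axis. Payload 6.8 kg.
Tool frame: the origin (TCP) lies on the centre line of the jaws, within the pads' length; the fingertips stand bot.finger_overhang ahead of it and the grasp point (between the pads) lies 3 mm ahead of it (bot.finger_overhang is the distance from the TCP to the fingertips, in m); z points along the fingers, y is the direction in which the jaws open and shut (so a half turn about z gives the same grasp; the last joint's range is limited). The gripper opens to 85 mm and grips with 20 to 120 N. Pads are 22 mm wide; open, the fingers measure 114 mm over their backs; the gripper's body (76 mm by 85 mm) begins 54 mm behind the grasp point. The pads swing forward as they close: fully open they stand 13 mm farther back than shut.
Start: joints at [-1.354, 0.477, 0.022, 1.555, -0.011, 1.109, -0.083], TCP at [0.215, 0.64, 0.253] pointing down, gripper open.
Joint ranges: [-2.96, 2.96], [-0.34, 2.1], [-1.41, 1.46], [0.24, 2.44], [-1.37, 4.51], [0.17, 1.92], [-2.96, 2.96]. Speed limits (rad/s): [2.39, 2.39, 3.14, 3.14, 3.14, 3.14, 3.14].

### API

Orientations are given as a unit quaternion [w, x, y, z].
In Python, from station import bot gives the robot as it stands.
- The arm moves only by the tool drive_tool, never from a script. Its argument "increments" is text: rows parted by semicolons, each of 4 numbers parted by spaces: the shift along the world's x, y, z in m, then the turn about the world's z in rad. In form: tx ty tz spin; .... A call has 1 to 12 rows; each row shifts and turns the commanded pose from where the row before left it; what a row does not reach is not made up. A row lasts 1/12 s, in which the tool goes at most 41.7 mm and 7.16 degrees, less where a joint would pass 70% of its speed; a pose out of reach is approached as far as the arm can. A call is refused whole if a number of a shift passes 0.0417 or a number of a turn 0.125, either way. A call with a gripper value outside its range is refused whole. "grip" is the opening, from 0 (shut) to 1 (fully open), set as the call begins (left out, the last holds). The fingers move at their own pace and stop on an object; "squeeze" is the grip in N (left out, the last holds). Time passes only in rows, so rows that do not move let the fingers close. It gives the time, the measured TCP pose, the force and the opening at its end, in the units of the state.
- bot.get_obs(): the state, without advancing time (a new reading comes with each control period).
- bot.read_camera(name): name is "scene" or "top" or "wrist"; returns the picture (400x640x3 uint8, red, green, blue); there is no depth.
- bot.calibration(name): a dict with "fx", "fy", "cx", "cy" (pixels), "camera_from_world" (4x4, takes a point from world to camera coordinates). Camera axes: x right, y down, z forward; pixel columns grow to the right and rows downward; lengths in m; the calibration is good to about 2 mm. A picture is of the moment at which its call begins: read the wrist's pose just before it. calibration takes no time and is no camera call; for the wrist camera it gives the pose at the moment of the call.
- bot.hand_in(): hands the job in, once; it reports no verdict.
The state is a dict: "t": time; "q": joint angles; "joint_vel": joint speeds; "joint_torque": joint torques, N m; "eef_pos": TCP position; "tool_rot": TCP orientation; "contact_force": force on the tool from outside, world axes, zero at the start; "torque": the same for the moment, N m; "gripper_width": opening from 0.0 (shut) to 1.0 (fully open).
Only numpy, scipy, OpenCV 4.12 (cv2) and the standard library are available. Lean on these libraries where they do the work, as an engineer would, in place of code of your own. Each camera call takes 0.05 s, during which the arm holds its last target.

### The job

Make up the two kits from the stock on the glass shelf: in the black camera-bag tray, stand the blower bulb in the large end pocket, the tall slim canister in the middle pocket and the short slim canister in the small end pocket; in the aluminium darkroom tray, lay the bottle opener flat along the long compartment and stand the wide canister in the square one. Set each thing down on the tray's floor without dropping it, upright unless it is the opener, and let go. Leave the loupe, the film loader and the black clasp box where they are.

Things in the scene. Friction and masses are not known exactly. Their poses are not given: they have to be found in the camera images.
- short_canister_center (a point): short slim film canister, blue plastic with a blue cap: upright cylinder 34 mm diameter, 52 mm tall, standing like all the stock and both trays on the glass plate, whose top is 8 mm above the work surface. The point is its centre, half-way up; z runs up its axis.
- tall_canister_center (a point): tall slim film canister, blue plastic with a blue cap: upright cylinder 34 mm diameter, 84 mm tall. The point is its centre, half-way up; z runs up its axis.
- wide_canister_center (a point): wide film canister, blue plastic with a blue cap: upright cylinder 50 mm diameter, 54 mm tall. The point is its centre, half-way up; z runs up its axis.
- blower_center (a point): blower bulb standing on its flat 38 mm base, nozzle up, 106 mm tall in all: grey plastic bulb, 52 mm diameter at its widest, from the base to 47 mm up; above it (a 21 mm collar up to 50 mm) a straight black plastic nozzle of 15 mm diameter up to 92 mm, then a tapering rubber tip. The straight nozzle between 52 and 90 mm above the base is the place to grip it from above. The point is on its axis 53 mm above the base; z runs up the axis.
- opener_center (a point): steel bottle opener lying flat: 100 mm long, 10 mm thick; a bar handle 16 mm wide with a 38 mm round ring head at one end. The point is half-way along and half-way up, on the handle, within 5 mm of its centre of mass; x runs along its length towards the ring head (handle from -50 to +20 mm, head from +12 to +50 mm), y across it, z up.
- field_tray: camera-bag tray: fixed black plastic tray with a grey lining, 72 mm (its x) by 196 mm (its y), 18 mm high; floor 4 mm thick, walls 3 mm. Three open pockets in a row along y, each 66 mm in x: small end pocket 50 mm in y, centre at y = -70 mm; middle pocket 56 mm, centre at y = -14 mm; large end pocket 78 mm, centre at y = +56 mm. Origin at the centre of its underside; z up.
- darkroom_tray: darkroom tray: fixed aluminium tray with a cork lining, 72 mm (its x) by 196 mm (its y), 18 mm high; floor 4 mm thick, walls 3 mm. Two open compartments in a row along y, each 66 mm in x: long compartment 118 mm in y, centre at y = -36 mm; square compartment 69 mm, centre at y = +60.5 mm. Origin at the centre of its underside; z up.
- loupe_center (a point): bystander, in neither kit: loose magnifying loupe, black barrel on a clear skirt, glass on top, 42 mm diameter, 44 mm tall, standing among the stock. The point is its centre.
- film_loader: bystander: loose aluminium film loader, a round drum (110 mm diameter, centre at x = +30 mm, highest point 66 mm) joined to a square chamber (to x = -89 mm) with a hinged lid, and a small crank on the +y side (to y = +69 mm). Origin on its underside; z up.
- clasp_box: bystander: loose closed black plastic box, 88 mm (its x) by 122 mm (its y), 48 mm tall, with a press-button clasp on its -x side (to x = -54 mm). Origin at the centre of its underside; z up.
There are look-alikes about, which are no part of the job. Leave any green, purple or turquoise look-alike of the part that bears tall_canister_center alone.

How it is judged:
By the outcome, as a careful person would: the job done as asked, in the order asked, and still so for the second after the job is handed in, with the robot touching nothing.
It also fails if it takes over 128 s, if anything falls off the work surface, if the arm or the gripper's body presses on something with over 40 N, if the wrist force passes 120 N, or if a joint passes its speed limit or range.

## Working session

There is one attempt and no reset: what is moved stays moved. The work goes in short steps, Python scripts to look and compute and a tool call to move; the robot and the scene stay as the last step left them, time stands still between calls to the robot, and variables do not carry over. Pictures are saved under pics/ and viewed, and the job is handed in when it is done.

Besides the shell and the picture viewer there is one more tool, called after "Call:" as name(argument=value, ...) on one line, values as JSON. drive_tool: Moves the arm, as the interface text tells. Its arguments: {"type":"object","properties":{"increments":{"type":"string"},"grip":{"type":"number"},"squeeze":{"type":"number"}},"required":["increments"]}

```bash
ls; mkdir -p pics; cat > h.py <<'E'
import numpy as np, cv2
from station import bot
def save(name,img,crop=None,s=1):
    if crop: x0,y0,x1,y1=crop; img=img[y0:y1,x0:x1]
    img=cv2.resize(img,None,fx=s,fy=s,interpolation=cv2.INTER_CUBIC)
    cv2.imwrite('pics/'+name,img[:,:,::-1])
E
python3 - <<'E'
from h import *
print(bot.get_obs(), bot.finger_overhang)
for n in ['scene','top','wrist']:
    c=bot.calibration(n); im=bot.read_camera(n); np.save(n+'0.npy',im); save(n+'0.png',im)
    print(n,c)
    np.save(n+'0_T.npy',c['camera_from_world'])
E
```

```text
pics
{'t': 0.0, 'q': array([-1.3540816 ,  0.47779961,  0.02232526,  1.55642592, -0.01149431,
        1.10928504, -0.08309057]), 'joint_vel': array([ 7.37215532e-06,  1.32105461e-03, -7.62079399e-04, -1.53589516e-05,
       -5.71385070e-04, -3.95602066e-04,  3.67497698e-04]), 'joint_torque': array([ 7.06055494e-05, -5.96455586e+01,  1.60799190e+00, -2.81196374e+01,
        1.24864373e-02,  9.17502330e-03,  1.48309891e-05]), 'eef_pos': array([0.21524695, 0.6391958 , 0.2523365 ]), 'tool_rot': array([-7.96040666e-05,  1.61671257e-01,  9.86844265e-01, -8.91411498e-04]), 'contact_force': array([-0.94566959,  0.26584851,  0.0774262 ]), 'torque': array([-0.03545065, -0.05445279, -0.00078616]), 'gripper_width': 1.0014939981099407} 0.022
scene {'fx': 374.01606691169076, 'fy': 374.01606691169076, 'cx': 317.4907571334887, 'cy': 205.9708810249015, 'camera_from_world': array([[ 0.57102013,  0.82086704, -0.01064546, -0.24438141],
       [ 0.65929892, -0.46627778, -0.58983894, -0.244998  ],
       [-0.48914308,  0.32979137, -0.80745074,  1.28457229],
       [ 0.        ,  0.        ,  0.        ,  1
[... 161 characters left out ...]
, -0.99988333,  0.0120744 , -0.01509481],
       [-0.99675127,  0.00835948, -0.08010634,  0.46687904],
       [ 0.07999606, -0.01278466, -0.99671319,  1.72581103],
       [ 0.        ,  0.        ,  0.        ,  1.        ]])}
wrist {'fx': 299.05385765859376, 'fy': 299.05385765859376, 'cx': 319.03440790915494, 'cy': 197.98799677109287, 'camera_from_world': array([[ 3.18108540e-01,  9.48053822e-01, -9.52297731e-04,
        -6.74187569e-01],
       [ 9.13862717e-01, -3.06368470e-01,  2.66445669e-01,
        -3.50488273e-02],
       [ 2.52313081e-01, -8.56289121e-02, -9.63849469e-01,
         3.77635742e-01],
       [ 0.00000000e+00,  0.00000000e+00,  0.00000000e+00,
         1.00000000e+00]])}
```

View pics/scene0.png

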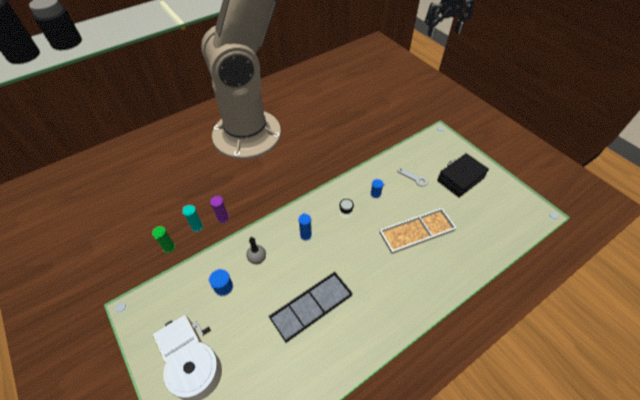

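View pics/top0.png

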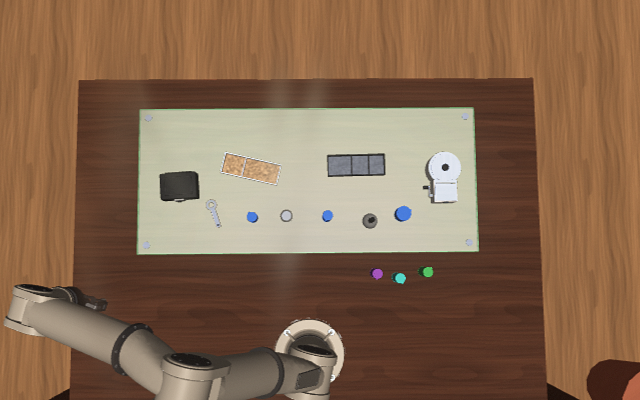

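View pics/wrist0.png

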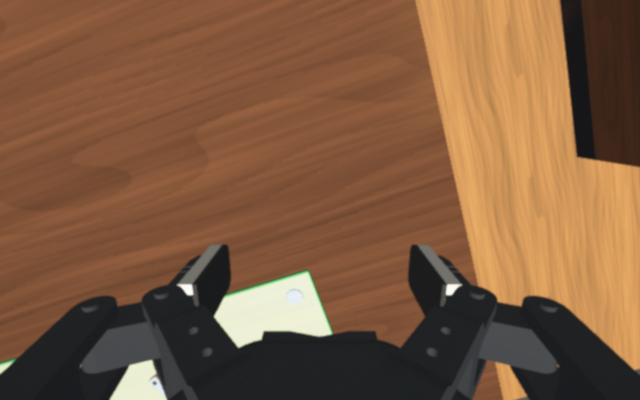

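The scene view shows the stock on the glass: wide blue canister at (221,282), blower (256,252), tall blue (305,227), loupe (346,205), short blue (377,188) and opener (412,177). The black tray is at (311,306) and the aluminium tray at (418,230). Green (163,239), turquoise (192,218) and purple (219,209) are look-alikes off the glass. I'll take enlarged crops next.

```bash
python3 - <<'E'
from h import *
t=np.load('top0.npy'); s=np.load('scene0.npy')
save('t_a.png',t,(150,140,310,240),5)
save('t_b.png',t,(310,140,470,240),5)
save('s_a.png',s,(200,190,360,340),4)
save('s_b.png',s,(330,140,490,260),5)
E
```

```text
(no output)
```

View pics/t_a.png

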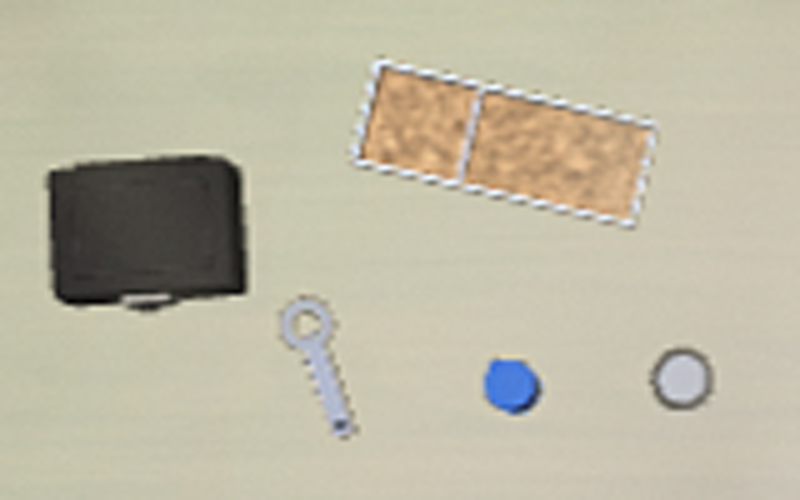

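View pics/t_b.png

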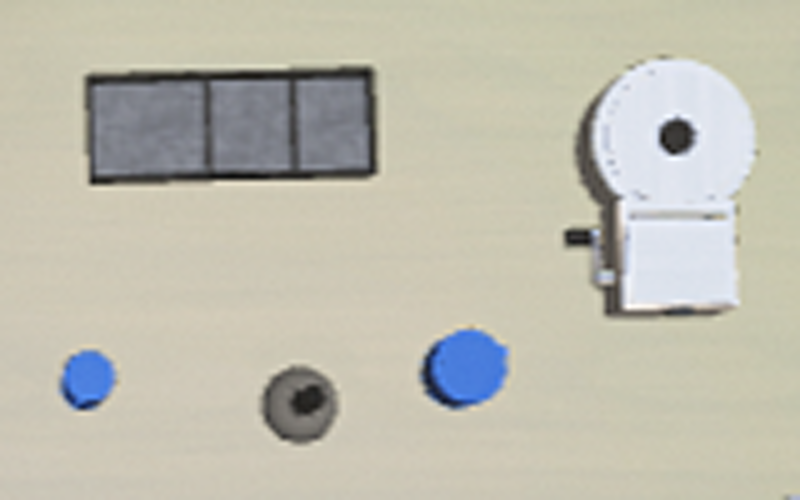

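View pics/s_a.png

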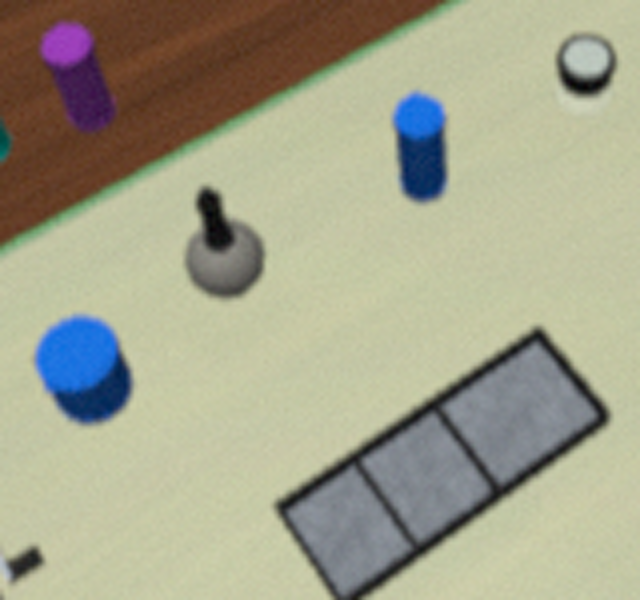

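View pics/s_b.png

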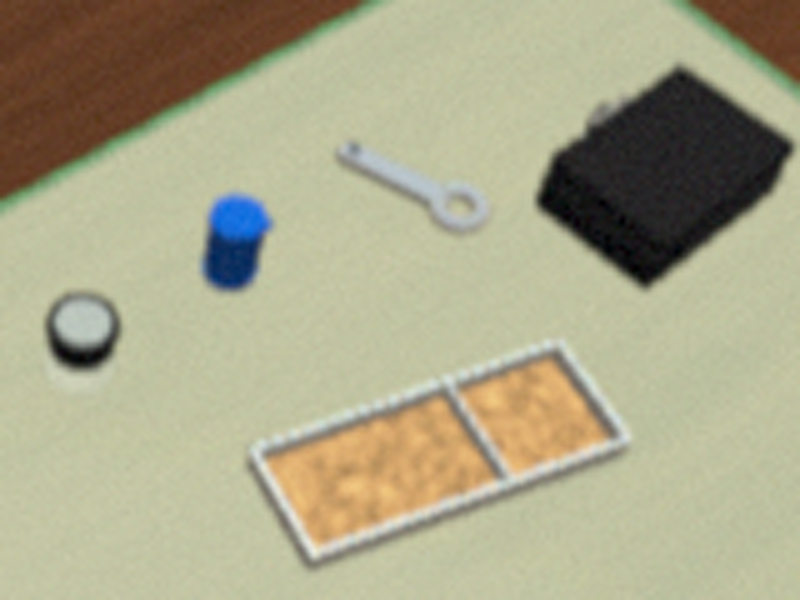

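```bash
cat >> h.py <<'E'
def P(cal): 
    K=np.array([[cal['fx'],0,cal['cx']],[0,cal['fy'],cal['cy']],[0,0,1]]); return K@cal['camera_from_world'][:3]
def tri(views):
    A=[]
    for P_,(u,v) in views: A+= [u*P_[2]-P_[0], v*P_[2]-P_[1]]
    X=np.linalg.svd(np.array(A))[2][-1]; X=X[:3]/X[3]
    r=[np.round((P_@np.r_[X,1])[:2]/(P_@np.r_[X,1])[2]-uv,1) for P_,uv in views]
    return X,r
def plane(P_,uv,z):
    u,v=uv; A=np.array([u*P_[2]-P_[0], v*P_[2]-P_[1]]); return np.linalg.solve(A[:,:2],-A[:,2]*z-A[:,3])
E
python3 - <<'E'
from h import *
pt,ps=P(bot.calibration('top')),P(bot.calibration('scene'))
c=lambda x,y,o,k:(o[0]+(x+.5)/k-.5,o[1]+(y+.5)/k-.5)
A=lambda x,y:c(x,y,(150,140),5)
B=lambda x,y:c(x,y,(310,140),5)
SA=lambda x,y:c(x,y,(200,190),4)
SB=lambda x,y:c(x,y,(330,140),5)
D={'short':(A(511,382),SB(238,216)),'tall':(B(90,375),SA(420,116)),'wide':(B(468,366),SA(78,354)),
'nozz tip':(B(315,393),SA(207,190)),'bulb':(B(300,405),SA(225,258)),'ring':(A(306,323),SB(461,207)),'hend':(A(344,433),SB(345,150)),'loupe':(A(682,378),SB(83,325)),
'f++':(B(92,183),SA(540,330)),'x':(B(88,75),SA(607,416)),'y':(B(373,69),SA(345,602)),'z':(B(376,173),SA(278,508)),
'd1':(A(378,61),SB(628,440)),'d2':(A(655,125),SB(312,560)),'d3':(A(634,225),SB(255,452)),'d4':(A(356,162),SB(556,345))}
for k,(a,b) in D.items():
    X,r=tri([(pt,a),(ps,b)]); print(k,np.round(X,4),r)
E
```

```text
short [0.4604 0.1845 0.0654] [array([-0.1, -0.1]), array([-0.4,  0. ])]
tall [ 0.4607 -0.0644  0.0951] [array([-0.3, -0.2]), array([-0.8,  0.1])]
wide [ 0.467  -0.3172  0.0621] [array([-0.3, -0.1]), array([-0.7,  0.1])]
nozz tip [ 0.4458 -0.2075  0.1193] [array([-0.3, -0.1]), array([-0.8,  0.1])]
bulb [ 0.4441 -0.2083  0.0331] [array([-0.3, -0.1]), array([-0.8,  0.1])]
ring [0.5057 0.3288 0.018 ] [array([-0.2, -0.2]), array([-0.5, -0. ])]
hend [0.4306 0.3028 0.0177] [array([-0.2, -0.2]), array([-0.5,  0. ])]
loupe [0.4631 0.0721 0.0517] [array([-0.1, -0.1]), array([-0.4,  0. ])]
f++ [ 0.5984 -0.0696  0.0233] [array([-0.5, -0.3]), array([-1.4,  0.1])]
x [ 0.6714 -0.0689  0.0274] [array([-0.1, -0. ]), array([-0.2,  0. ])]
y [ 0.674  -0.2619  0.0319] [array([-0.5, -0.2]), array([-1.6,  0.2])]
z [ 0.6033 -0.264   0.0243] [array([-0.4, -0.2]), array([-1.2,  0.1])]
d1 [0.6835 0.2789 0.0283] [array([-0.1, -0.1]), array([-0.3, -0. ])]
d2 [0.6389 0.0908 0.0237] [array([-0.1, -0.1]), array([-0.4,  0. ])]
d3 [0.5705 0.1062 0.0274] [array([-0.4, -0.4]), array([-1.3,  0. ])]
d4 [0.6146 0.2941 0.0266] [array([-0.2, -0.2]), array([-0.6, -0. ])]
```

Both views agree (residuals 1.6 px or less), and the heights match the text. The tall slim canister is the blue one at top (328,215) / scene (305,219): its measured cap height is 95 mm, against 65 mm for the short blue and 62 mm for the wide blue. The green, turquoise and purple cylinders are the look-alikes, so I'll leave those. I'm moving towards the blower via a reachable path.

Call:
drive_tool(increments="0.024 -0.020 0 -0.1;0.024 -0.020 0 -0.1;0.024 -0.020 0 -0.1;0.024 -0.020 0 -0.1;0.024 -0.020 0 -0.1;0.024 -0.020 0 -0.1;0.024 -0.020 0 -0.1;0.024 -0.020 0 -0.1;0.024 -0.020 0 -0.1;0.024 -0.020 0 -0.1;0.024 -0.020 0 -0.1;0.024 -0.020 0 -0.1", grip=1)

```text
t: 1.15
eef_pos: [0.5042, 0.3985, 0.2531]
tool_rot: [-0.0, 0.692, 0.722, -0.0]
contact_force: [0.2, 0.9, 0.4]
gripper_width: 1.0
```

Call:
drive_tool(increments="0 -0.04 0 -0.04;0 -0.04 0 0;0 -0.04 0 0;0 -0.04 0 0;0 -0.04 0 0;0 -0.04 0 0;0 -0.04 0 0;0 -0.04 0 0;0 -0.04 0 0;0 -0.04 0 0;0 -0.04 0 0;0 0 0 0")

```text
t: 2.15
eef_pos: [0.5023, -0.0492, 0.2538]
tool_rot: [0.001, 0.709, 0.705, -0.001]
contact_force: [-0.5, -0.1, 0.4]
gripper_width: 1.0
```

```bash
python3 - <<'E'
from h import *
o=bot.get_obs();print(o)
c=bot.calibration('wrist');im=bot.read_camera('wrist');np.save('w1.npy',im);save('w1.png',im)
import pickle;pickle.dump(c,open('w1.pkl','wb'))
p=P(c)
for X in [(.445,-.208,.114),(.445,-.208,.033),(.467,-.317,.062),(.4607,-.0644,.092)]:
    x=p@np.r_[X,1];print(X,x[:2]/x[2])
E
```

```text
{'t': 2.15, 'q': array([-0.52538316,  0.20976244,  0.57888326,  1.98590522, -0.13391017,
        0.9826336 ,  0.11242417]), 'joint_vel': array([-0.06484342,  0.00580844, -0.09046368, -0.00554997, -0.03079556,
        0.00410933, -0.12179718]), 'joint_torque': array([ -0.83302913, -32.29614615,   2.14356601, -25.90584576,
        -0.37490931,  -0.05504607,   1.1866371 ]), 'eef_pos': array([ 0.50231048, -0.04920941,  0.25380711]), 'tool_rot': array([ 0.00128233,  0.70904151,  0.70516516, -0.00076402]), 'contact_force': array([-0.46914673, -0.12212747,  0.37147382]), 'torque': array([-0.01572564,  0.01048669, -0.0150629 ]), 'gripper_width': 1.0001001515705221}
(0.445, -0.208, 0.114) [264.6218295  340.74757076]
(0.445, -0.208, 0.033) [275.479433  295.4114204]
(0.467, -0.317, 0.062) [292.86274076 381.37057449]
(0.4607, -0.0644, 0.092) [276.71821226 202.30429069]
```

View pics/w1.png

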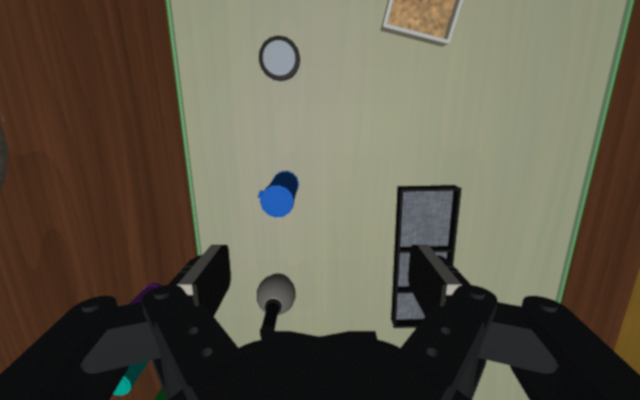

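The wrist view confirms the poses: bulb at (276,294) against a prediction of (275.5,295.4), and tall cap at (278,201) against (276.7,202.3). That is about 1 mm off. Next I'll go above the blower.

Call:
drive_tool(increments="-0.0145 -0.0395 0 0;-0.0145 -0.0395 0 0;-0.0145 -0.0395 0 0;-0.0145 -0.0395 0 0;0 0 0 0;0 0 0 0")

```text
t: 2.7
eef_pos: [0.4452, -0.1981, 0.2534]
tool_rot: [-0.0, 0.707, 0.708, 0.0]
contact_force: [-0.1, 0.2, 0.5]
gripper_width: 0.997
```

```bash
cat >> h.py <<'E'
def yaw(q):
    w,x,y,z=q; v=np.array([2*(x*y-w*z),1-2*(x*x+z*z)]); return np.arctan2(v[1],v[0]) # jaw dir angle
def st():
    o=bot.get_obs(); print('t',o['t'],'pos',np.round(o['eef_pos'],4),'jaw',round(float(yaw(o['tool_rot'])),3),'F',np.round(o['contact_force'],1),'w',round(float(o['gripper_width']),3),'q',np.round(o['q'],2)); return o
def look(name,pts=()):
    st(); c=bot.calibration('wrist');im=bot.read_camera('wrist');p=P(c)
    save(name+'.png',im); np.savez(name,im=im,p=p)
    for X in pts:
        x=p@np.r_[X,1];print(X,np.round(x[:2]/x[2],1))
E
python3 - <<'E'
from h import *
o=st(); look('w2',[(.4445,-.208,.114),(.4445,-.2075,.08),(.4445,-.2075,.033),tuple(o['eef_pos'])])
E
```

```text
t 2.7 pos [ 0.4452 -0.1981  0.2534] jaw 0.002 F [-0.1  0.2  0.5] w 0.997 q [-0.3   0.18  0.67  2.03 -0.14  0.98  0.45]
t 2.7 pos [ 0.4452 -0.1981  0.2534] jaw 0.002 F [-0.1  0.2  0.5] w 0.997 q [-0.3   0.18  0.67  2.03 -0.14  0.98  0.45]
(0.4445, -0.208, 0.114) [318.3 204. ]
(0.4445, -0.2075, 0.08) [318.4 194. ]
(0.4445, -0.2075, 0.033) [318.5 183.8]
(np.float64(0.4451902384693959), np.float64(-0.19805277178322747), np.float64(0.25336409550673744)) [319.2 271.5]
```

View pics/w2.png

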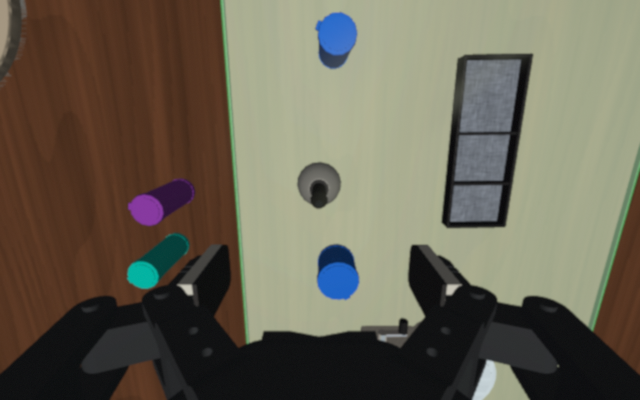

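Call:
drive_tool(increments="0 -0.0095 -0.025 0;0 0 -0.03 0;0 0 -0.03 0;0 0 -0.03 0;0 0 -0.025 0;0 0 -0.02 0;0 0 -0.006 0;0 0 0 0;0 0 0 0")

```text
t: 3.5
eef_pos: [0.4468, -0.2053, 0.0877]
tool_rot: [-0.0, 0.704, 0.71, 0.0]
contact_force: [0.8, 1.1, 0.6]
gripper_width: 0.999
```

```bash
python3 - <<'E'
from h import *
o=st(); look('w3',[(.4452,-.2075,.114),(.4445,-.2075,.08)])
save('s3.png',bot.read_camera('scene'),(180,180,340,300),5)
E
```

```text
t 3.5 pos [ 0.4468 -0.2053  0.0877] jaw 0.008 F [0.8 1.1 0.6] w 0.999 q [-0.12  0.47  0.53  2.15 -0.4   0.62  0.7 ]
t 3.5 pos [ 0.4468 -0.2053  0.0877] jaw 0.008 F [0.8 1.1 0.6] w 0.999 q [-0.12  0.47  0.53  2.15 -0.4   0.62  0.7 ]
(0.4452, -0.2075, 0.114) [314.8 313.2]
(0.4445, -0.2075, 0.08) [314.3 267.5]
```

View pics/w3.png

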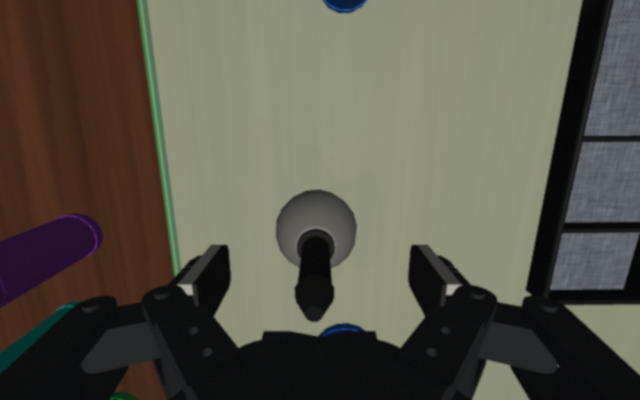

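View pics/s3.png

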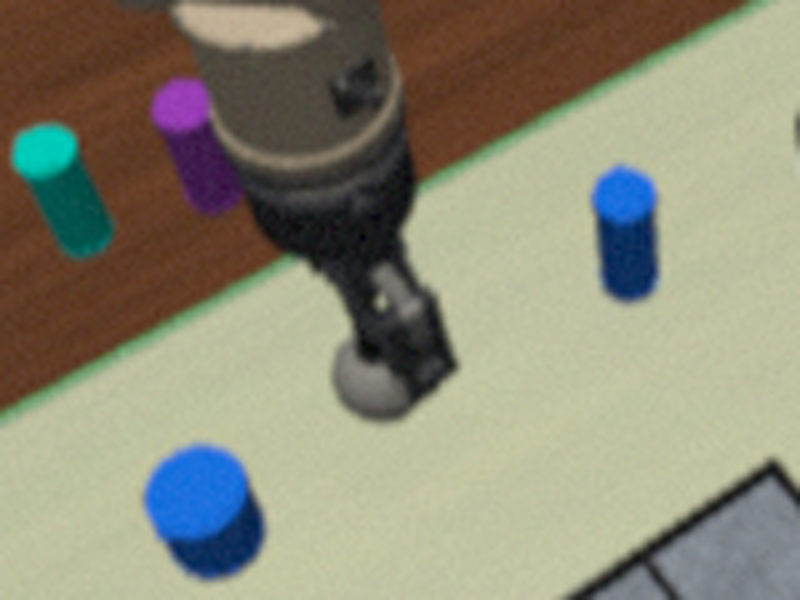

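```bash
python3 - <<'E'
from h import *
o=st(); T=bot.calibration('wrist')['camera_from_world']; Ti=np.linalg.inv(T)
for (u,v,half) in [(228,247,.0425),(412,247,.0425),(223,247,.0425)]:
    Z=half*299/abs(u-319); X=(Ti@np.array([(u-319)/299*Z,(v-198)/299*Z,Z,1]))[:3]; print(X-o['eef_pos'])
E
```

```text
t 3.6 pos [ 0.4472 -0.206   0.0885] jaw 0.007 F [0.3 0.1 1. ] w 1.001 q [-0.12  0.47  0.53  2.15 -0.4   0.62  0.7 ]
[-0.04263113  0.00771581 -0.00835269]
[ 0.04234924  0.00966852 -0.00538885]
[-0.04267153  0.01079949 -0.00165886]
```

Call:
drive_tool(increments="-0.0015 -0.0015 0 0;0 0 0 0;0 0 0 0;0 0 0 0;0 0 0 0;0 0 0 0;0 0 0 0;0 0 0 0;0 0 0 0;0 0 0 0", grip=0, squeeze=30)

```text
t: 4.43
eef_pos: [0.4446, -0.2078, 0.0875]
tool_rot: [0.0, 0.705, 0.709, 0.0]
contact_force: [0.3, 0.6, 2.9]
gripper_width: 0.17
```

Call:
drive_tool(increments="0 0 0.005 0;0 0 0.01 0;0 0 0.015 0;0 0 0.015 0;0 0 0 0")

```text
t: 4.85
eef_pos: [0.4458, -0.2086, 0.135]
tool_rot: [0.002, 0.705, 0.709, 0.001]
contact_force: [0.7, -0.6, -0.1]
gripper_width: 0.166
```

```bash
python3 - <<'E'
from h import *
o=st(); look('w4')
save('s4.png',bot.read_camera('scene'),(180,180,340,300),5)
E
```

```text
t 4.85 pos [ 0.4458 -0.2086  0.135 ] jaw 0.005 F [ 0.7 -0.6 -0.1] w 0.166 q [-0.17  0.39  0.6   2.13 -0.33  0.71  0.64]
t 4.85 pos [ 0.4458 -0.2086  0.135 ] jaw 0.005 F [ 0.7 -0.6 -0.1] w 0.166 q [-0.17  0.39  0.6   2.13 -0.33  0.71  0.64]
```

View pics/w4.png

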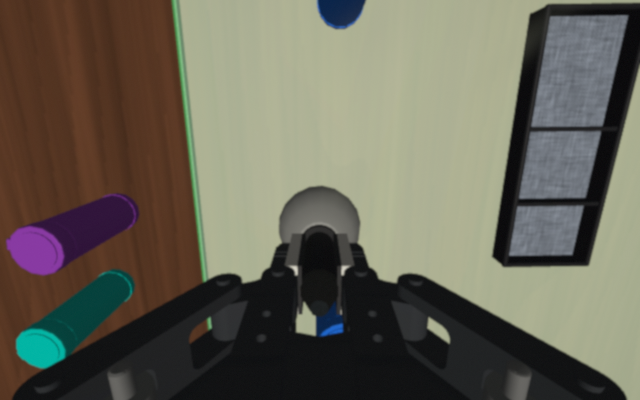

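View pics/s4.png

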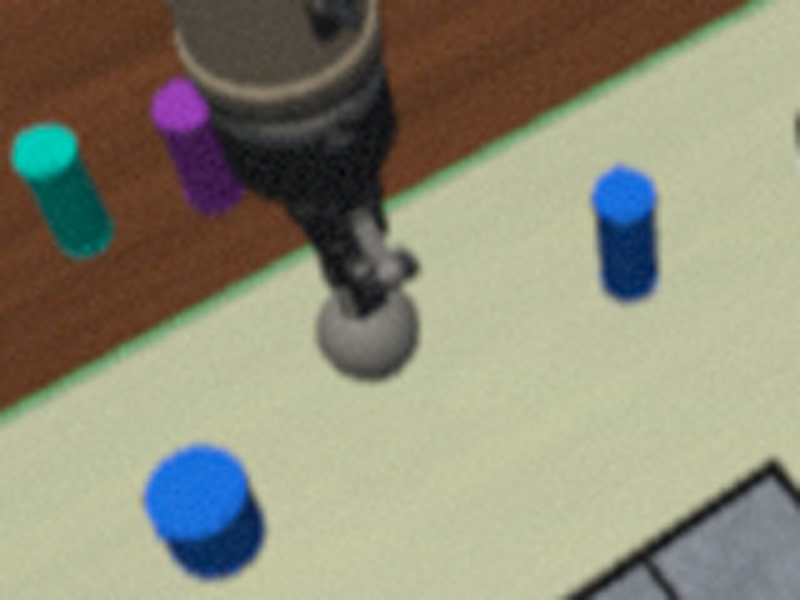

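The blower is lifted (opening 0.166, about 14 mm). Next I'll refine the tray's pose from the wrist picture w2 and the top view at rim height.

```bash
python3 - <<'E'
from h import *
d=np.load('w2.npz'); save('w2t.png',d['im'],(430,40,550,240),3)
pt,ps=P(bot.calibration('top')),P(bot.calibration('scene'))
c=lambda x,y,o,k:(o[0]+(x+.5)/k-.5,o[1]+(y+.5)/k-.5)
A=lambda x,y:c(x,y,(150,140),5)
B=lambda x,y:c(x,y,(310,140),5)
SA=lambda x,y:c(x,y,(200,190),4)
SB=lambda x,y:c(x,y,(330,140),5)
for nm,L,p in [('F top',[B(92,183),B(88,75),B(373,69),B(376,173)],pt),('F sc',[SA(540,330),SA(607,416),SA(345,602),SA(278,508)],ps),
 ('D top',[A(378,61),A(655,125),A(634,225),A(356,162)],pt),('D sc',[SB(628,440),SB(312,560),SB(255,452),SB(556,345)],ps)]:
    X=np.array([plane(p,u,.026) for u in L]); print(nm,np.round(X,4).tolist(),'ctr',X.mean(0).round(4))
E
```

```text
F top [[0.5969, -0.071], [0.6715, -0.0692], [0.6743, -0.2645], [0.6024, -0.2651]] ctr [ 0.6363 -0.1675]
F sc [[0.6013, -0.0674], [0.6712, -0.0681], [0.674, -0.2582], [0.6052, -0.2618]] ctr [ 0.6379 -0.1639]
D top [[0.6836, 0.2789], [0.6381, 0.0902], [0.5694, 0.1048], [0.6141, 0.2936]] ctr [0.6263 0.1919]
D sc [[0.6833, 0.2811], [0.6403, 0.0905], [0.572, 0.1099], [0.6154, 0.2958]] ctr [0.6277 0.1943]
```

View pics/w2t.png

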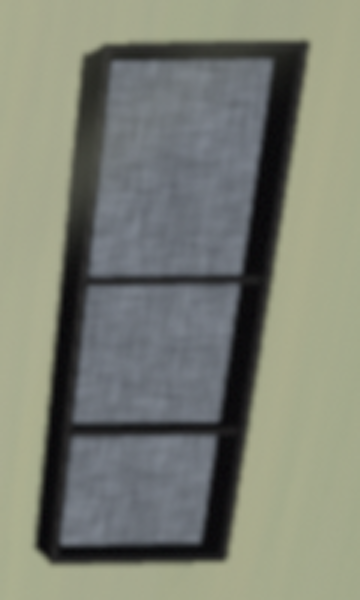

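```bash
python3 - <<'E'
from h import *
d=np.load('w2.npz');p=d['p']
X=np.array([plane(p,(430+(u+.5)/3-.5,40+(v+.5)/3-.5),.026) for u,v in [(103,47),(308,43),(227,557),(55,560)]]);print(X.round(4),X.mean(0))
F=(X[2]+X[3])/2-(X[0]+X[1])/2; print(np.linalg.norm(F), 'yaw',np.arctan2(F[0],-F[1]))
E
```

```text
[[ 0.5993 -0.0685]
 [ 0.6719 -0.067 ]
 [ 0.6758 -0.2611]
 [ 0.605  -0.2626]] [ 0.6379851  -0.16476466]
0.19415311632894866 yaw 0.024821285247030554
```

Call:
drive_tool(increments="0.015 0.009 0.01 0;0.031 0.016 0.005 0.005;0.032 0.016 0 0.005;0.032 0.016 0 0.005;0.032 0.016 0 0;0.032 0.016 0 0;0.016 0.010 0 0;0 0 0 0;0 0 0 0")

```text
t: 5.7
eef_pos: [0.6344, -0.1076, 0.1458]
tool_rot: [-0.001, 0.699, 0.715, -0.001]
contact_force: [-0.5, -0.5, -1.3]
gripper_width: 0.162
```

```bash
python3 - <<'E'
from h import *
look('w5')
E
```

```text
t 5.7 pos [ 0.6344 -0.1076  0.1458] jaw 0.023 F [-0.5 -0.5 -1.3] w 0.162 q [-0.32  0.6   0.55  1.75 -0.38  0.9   0.42]
```

View pics/w5.png

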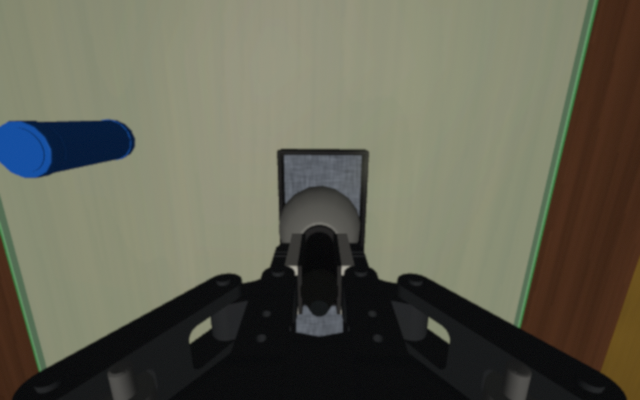

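```bash
python3 - <<'E'
from h import *
d=np.load('w5.npz'); save('w5c.png',d['im'],(260,130,390,230),6)
E
```

```text
(no output)
```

View pics/w5c.png

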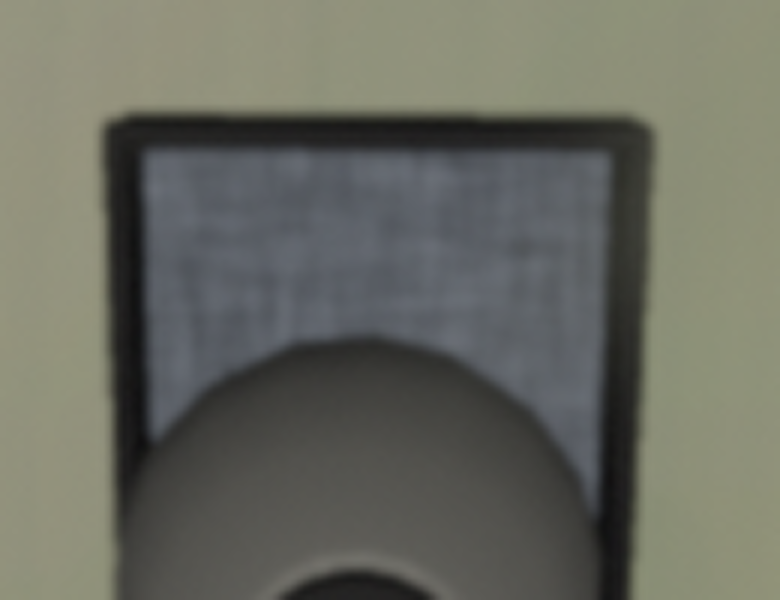

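```bash
python3 - <<'E'
from h import *
d=np.load('w5.npz');p=d['p']
for u,v in [(107,122),(651,128),(124,500),(634,500)]: print(plane(p,(260+(u+.5)/6-.5,130+(v+.5)/6-.5),.026).round(4))
E
```

```text
[ 0.5999 -0.0676]
[ 0.6722 -0.0666]
[ 0.6016 -0.1204]
[ 0.6734 -0.1187]
```

Call:
drive_tool(increments="0.0025 -0.0015 -0.012 0;0 0 -0.015 0;0 0 -0.012 0;0 0 -0.008 0;0 0 -0.003 0;0 0 0 0;0 0 0 0")

```text
t: 6.33
eef_pos: [0.637, -0.1105, 0.0974]
tool_rot: [0.0, 0.7, 0.714, 0.0]
contact_force: [0.2, 0.6, -0.6]
gripper_width: 0.164
```

Call:
drive_tool(increments="0 0 -0.001 0;0 0 0 0")

```text
t: 6.5
eef_pos: [0.6374, -0.1103, 0.0969]
tool_rot: [0.0, 0.7, 0.714, 0.0]
contact_force: [0.1, 0.0, -1.1]
gripper_width: 0.168
```

Call:
drive_tool(increments="0 0 -0.001 0;0 0 0 0")

```text
t: 6.67
eef_pos: [0.6371, -0.1102, 0.0955]
tool_rot: [0.0, 0.7, 0.715, 0.0]
contact_force: [-0.5, 0.1, 0.4]
gripper_width: 0.166
```

Call:
drive_tool(increments="0 0 -0.0015 0;0 0 0 0;0 0 0 0")

```text
t: 6.92
eef_pos: [0.6369, -0.1102, 0.0938]
tool_rot: [-0.0, 0.7, 0.714, -0.0]
contact_force: [-0.1, -0.2, -0.2]
gripper_width: 0.169
```

Call:
drive_tool(increments="0 0 -0.001 0;0 0 0 0;0 0 0 0")

```text
t: 7.17
eef_pos: [0.6369, -0.1102, 0.0927]
tool_rot: [-0.0, 0.7, 0.714, -0.0]
contact_force: [-0.8, 0.2, -1.1]
gripper_width: 0.168
```

Call:
drive_tool(increments="0 0 -0.001 0;0 0 0 0;0 0 0 0")

```text
t: 7.42
eef_pos: [0.6369, -0.1102, 0.0917]
tool_rot: [-0.0, 0.7, 0.714, -0.0]
contact_force: [0.8, -0.1, -0.4]
gripper_width: 0.16
```

Call:
drive_tool(increments="0 0 -0.0005 0;0 0 0 0;0 0 0 0")

```text
t: 7.67
eef_pos: [0.6371, -0.1103, 0.0915]
tool_rot: [0.0, 0.7, 0.714, 0.0]
contact_force: [-0.3, 0.3, 2.3]
gripper_width: 0.168
```

Call:
drive_tool(increments="0 0 -0.0005 0;0 0 0 0;0 0 0 0")

```text
t: 7.92
eef_pos: [0.6372, -0.1103, 0.0915]
tool_rot: [0.0, 0.7, 0.714, 0.0]
contact_force: [-2.5, 0.8, 5.9]
gripper_width: 0.162
```

Call:
drive_tool(increments="0 0 -0.0005 0;0 0 0 0;0 0 0 0")

```text
t: 8.17
eef_pos: [0.6372, -0.1103, 0.0915]
tool_rot: [0.0, 0.7, 0.714, 0.0]
contact_force: [-3.0, 1.3, 9.6]
gripper_width: 0.168
```

It touches down at TCP z 0.0915, as predicted. I'll relieve the force and release.

Call:
drive_tool(increments="0 0 0.001 0;0 0 0 0;0 0 0 0;0 0 0 0;0 0 0 0;0 0 0 0", grip=0.7)

```text
t: 8.67
eef_pos: [0.6369, -0.1102, 0.0911]
tool_rot: [-0.0, 0.7, 0.714, -0.0]
contact_force: [-0.8, 1.0, 0.3]
gripper_width: 0.704
```

Call:
drive_tool(increments="0 0 0.015 0;0 0 0.03 0;0 0 0.03 0;0 0 0.03 0;0 0 0.025 0;-0.03 0.009 0.01 0;-0.03 0.009 0.01 0;-0.03 0.009 0 0;-0.03 0.009 0 0;-0.03 0.006 0 -0.015;-0.025 0.004 0 0;0 0 0 0", grip=1)

```text
t: 9.67
eef_pos: [0.457, -0.0638, 0.2405]
tool_rot: [-0.002, 0.705, 0.709, -0.0]
contact_force: [-0.3, 0.6, -0.2]
gripper_width: 0.999
```

```bash
python3 - <<'E'
from h import *
look('w6',[(.4607,-.064,.092),(.4607,-.064,.008),(.6372,-.1103,.037)])
save('s6.png',bot.read_camera('scene'),(230,200,390,320),5)
E
```

```text
t 9.6667 pos [ 0.457  -0.0638  0.2405] jaw 0.006 F [-0.3  0.6 -0.2] w 0.999 q [-0.59  0.15  0.66  2.09 -0.12  0.94  0.15]
(0.4607, -0.064, 0.092) [323.8 191.5]
(0.4607, -0.064, 0.008) [323.  174.5]
(0.6372, -0.1103, 0.037) [477.1 220.3]
```

View pics/w6.png

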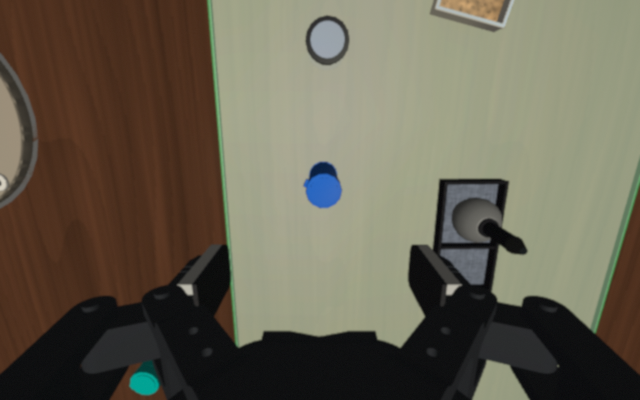

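View pics/s6.png

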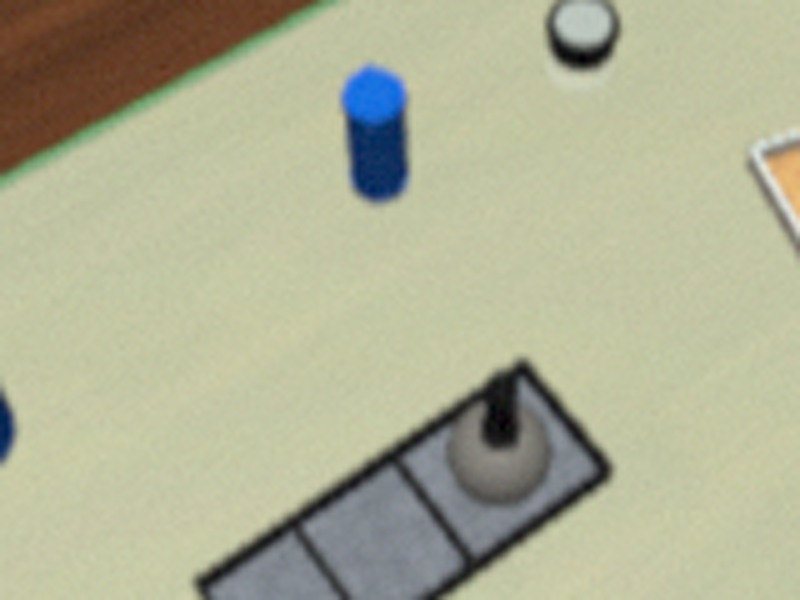

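The blower stands upright in the large pocket. The tall cap is at (323.5,190) against a prediction of (323.8,191.5), so I'll descend on it, gripping below the cap's tab.

Call:
drive_tool(increments="0.003 0.0005 -0.03 0;0 0 -0.04 0;0 0 -0.04 0;0 0 -0.03 0;0 0 -0.02 0;0 0 -0.012 0;0 0 0 0;0 0 0 0")

```text
t: 10.43
eef_pos: [0.4657, -0.0643, 0.0688]
tool_rot: [0.0, 0.705, 0.709, -0.001]
contact_force: [-0.4, 0.1, -0.1]
gripper_width: 1.001
```

```bash
python3 - <<'E'
from h import *
look('w7',[(.4607,-.0635,.092)])
E
```

```text
t 10.4333 pos [ 0.4657 -0.0643  0.0688] jaw 0.005 F [-0.4  0.1 -0.1] w 1.001 q [-0.4   0.48  0.49  2.2  -0.42  0.55  0.42]
(0.4607, -0.0635, 0.092) [305.8 300.8]
```

View pics/w7.png

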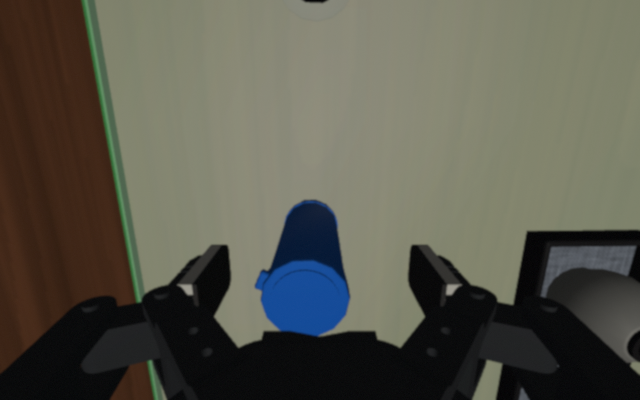

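Call:
drive_tool(increments="-0.0045 0.0005 -0.006 0;0 0 0 0;0 0 0 0")

```text
t: 10.73
eef_pos: [0.4605, -0.0631, 0.0637]
tool_rot: [0.0, 0.705, 0.709, 0.0]
contact_force: [-0.1, -0.4, -0.7]
gripper_width: 0.997
```

Call:
drive_tool(increments="0 0 0 0;0 0 0 0;0 0 0 0;0 0 0 0;0 0 0 0;0 0 0 0;0 0 0 0;0 0 0 0", grip=0, squeeze=30)

```text
t: 11.4
eef_pos: [0.4606, -0.0632, 0.0635]
tool_rot: [0.0, 0.705, 0.709, 0.0]
contact_force: [-1.0, 0.5, 5.9]
gripper_width: 0.391
```

Call:
drive_tool(increments="0 0 0.008 0;0 0 0.02 0;0 0 0.03 0;0.005 -0.02 0.012 0;0.005 -0.03 0 0;0.01 -0.033 0 0;0.02 -0.025 0 0;0.03 -0.008 0 0.01;0.035 0 0 0.007;0.035 0 0 0;0.03 0 0 0;0.007 0 0 0")

```text
t: 12.4
eef_pos: [0.6422, -0.178, 0.1335]
tool_rot: [0.001, 0.698, 0.716, 0.001]
contact_force: [-0.1, 1.0, -0.3]
gripper_width: 0.389
```

Call:
drive_tool(increments="0 0 0 0;0 0 0 0")

```text
t: 12.57
eef_pos: [0.6364, -0.1794, 0.133]
tool_rot: [-0.0, 0.699, 0.715, -0.001]
contact_force: [-0.1, -0.0, -0.2]
gripper_width: 0.392
```

```bash
python3 - <<'E'
from h import *
look('w8')
E
```

```text
t 12.5667 pos [ 0.6364 -0.1794  0.133 ] jaw 0.023 F [-0.1 -0.  -0.2] w 0.392 q [-0.2   0.64  0.55  1.72 -0.41  0.9   0.54]
```

View pics/w8.png

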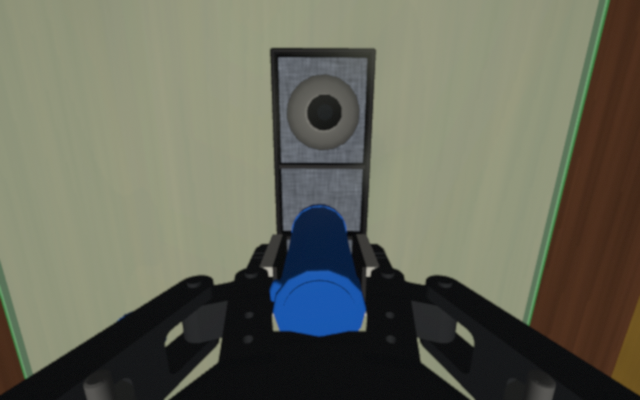

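The blower is centred at (323,112), and the tall canister hangs over the middle pocket. Lowering it now.

Call:
drive_tool(increments="0.001 0 -0.015 0;0 0 -0.02 0;0 0 -0.015 0;0 0 -0.008 0;0 0 -0.003 0;0 0 0 0;0 0 0 0")

```text
t: 13.2
eef_pos: [0.6386, -0.1796, 0.0727]
tool_rot: [0.0, 0.699, 0.715, 0.0]
contact_force: [-0.2, -0.1, -0.0]
gripper_width: 0.392
```

Call:
drive_tool(increments="0 0 -0.001 0;0 0 0 0;0 0 0 0")

```text
t: 13.45
eef_pos: [0.6388, -0.1793, 0.0719]
tool_rot: [0.0, 0.699, 0.715, 0.0]
contact_force: [-0.8, -0.5, 0.3]
gripper_width: 0.389
```

Call:
drive_tool(increments="0 0 -0.0015 0;0 0 -0.0015 0;0 0 0 0;0 0 0 0")

```text
t: 13.78
eef_pos: [0.6384, -0.1792, 0.0682]
tool_rot: [-0.0, 0.699, 0.715, -0.0]
contact_force: [0.4, 0.0, -0.3]
gripper_width: 0.39
```

Call:
drive_tool(increments="0 0 -0.0007 0;0 0 0 0;0 0 0 0")

```text
t: 14.03
eef_pos: [0.6385, -0.1793, 0.0677]
tool_rot: [0.0, 0.699, 0.715, 0.0]
contact_force: [-0.7, 0.2, -0.4]
gripper_width: 0.393
```

Call:
drive_tool(increments="0 0 -0.0007 0;0 0 0 0;0 0 0 0")

```text
t: 14.28
eef_pos: [0.6385, -0.1793, 0.0676]
tool_rot: [0.0, 0.699, 0.715, 0.0]
contact_force: [-1.9, 1.0, 5.9]
gripper_width: 0.39
```

Call:
drive_tool(increments="0 0 -0.0005 0;0 0 0 0;0 0 0 0")

```text
t: 14.53
eef_pos: [0.6386, -0.1794, 0.0676]
tool_rot: [-0.0, 0.699, 0.715, 0.0]
contact_force: [-3.1, 1.3, 8.1]
gripper_width: 0.389
```

Call:
drive_tool(increments="0 0 0.0009 0;0 0 0 0;0 0 0 0;0 0 0 0;0 0 0 0", grip=0.65)

```text
t: 14.95
eef_pos: [0.6384, -0.1792, 0.0671]
tool_rot: [-0.0, 0.699, 0.715, -0.0]
contact_force: [-0.1, -0.8, 0.2]
gripper_width: 0.646
```

Call:
drive_tool(increments="0 0 0.015 0;0 0 0.03 0;0 0 0.04 0;0 0 0.04 0;0 0 0.02 0;-0.01 0.03 0 0;-0.015 0.037 0 0;-0.015 0.037 0 0;-0.015 0.037 0 0;-0.015 0.037 0 -0.005;-0.015 0.037 0 -0.005;-0.015 0.037 0 -0.005")

```text
t: 15.95
eef_pos: [0.5376, 0.0741, 0.2134]
tool_rot: [0.0, 0.705, 0.71, 0.001]
contact_force: [-0.2, 0.4, 1.3]
gripper_width: 0.648
```

Call:
drive_tool(increments="-0.025 0.033 0 0;-0.025 0.033 0 0;-0.02 0.02 0 0;0 0 0 0", grip=0.9)

```text
t: 16.28
eef_pos: [0.4645, 0.1638, 0.2126]
tool_rot: [-0.002, 0.701, 0.713, -0.0]
contact_force: [-0.5, -0.2, -0.8]
gripper_width: 0.902
```

```bash
python3 - <<'E'
from h import *
look('w9',[(.4604,.1845,.06),(.4604,.1845,.008)])
save('s9.png',bot.read_camera('scene'),(230,200,390,320),5)
E
```

```text
t 16.2833 pos [0.4645 0.1638 0.2126] jaw 0.016 F [-0.5 -0.2 -0.8] w 0.902 q [-0.97  0.25  0.59  2.05 -0.18  0.89 -0.26]
(0.4604, 0.1845, 0.06) [315.5 168.3]
(0.4604, 0.1845, 0.008) [316.2 160.3]
```

View pics/w9.png

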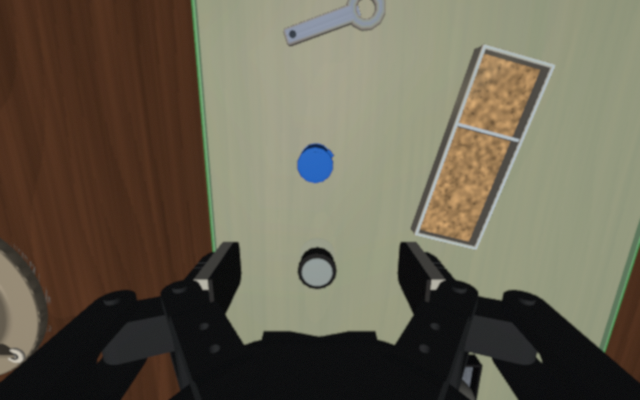

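View pics/s9.png

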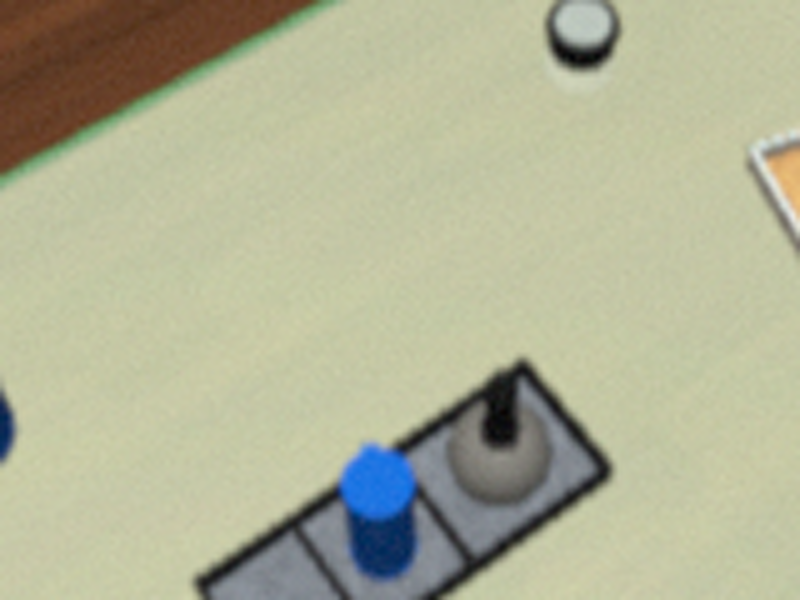

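```bash
python3 - <<'E'
from h import *
look('w10',[(.4604,.1845,.06),(.4604,.1845,.008)])
d=np.load('w10.npz'); save('w10a.png',d['im'],(280,130,360,190),8); save('w10b.png',d['im'],(260,0,580,260),2.3)
E
```

```text
t 16.3833 pos [0.4681 0.1596 0.2132] jaw 0.011 F [-0.2 -0.1 -0.2] w 0.899 q [-0.96  0.25  0.6   2.05 -0.18  0.89 -0.25]
(0.4604, 0.1845, 0.06) [310.9 163.4]
(0.4604, 0.1845, 0.008) [312.1 156.1]
```

View pics/w10a.png

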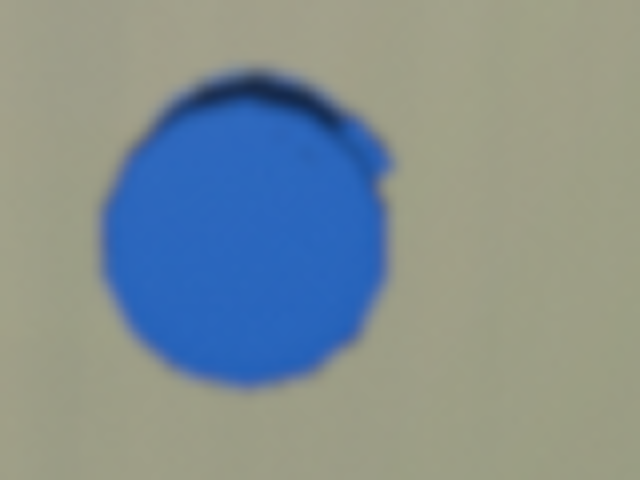

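View pics/w10b.png

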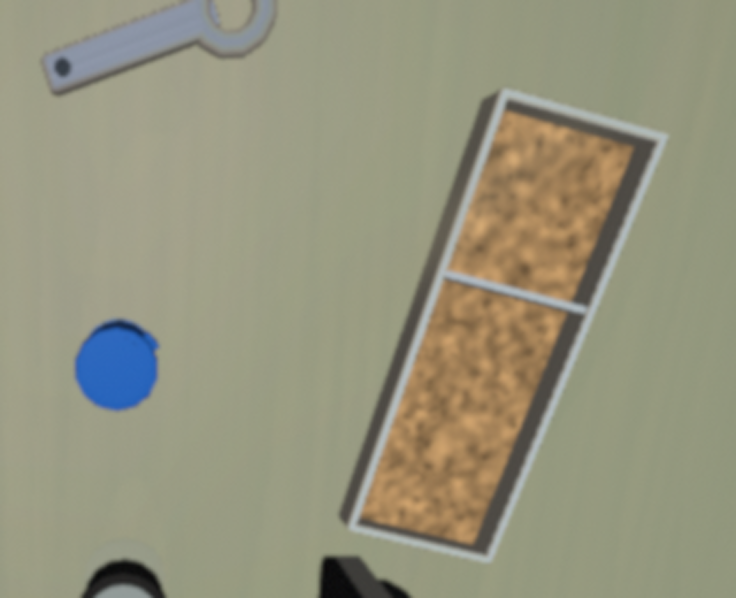

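```bash
python3 - <<'E'
from h import *
look('w11',[(.4604,.1845,.06)]); st()
d=np.load('w11.npz'); p=d['p']
m=cv2.inRange(cv2.cvtColor(d['im'],cv2.COLOR_RGB2HSV),(105,150,120),(125,255,255)); n,l,s,c=cv2.connectedComponentsWithStats(m)
for i in range(1,n):
    if s[i,4]>100: print(s[i],c[i], plane(p,c[i],.06))
save('w11b.png',d['im'],(260,0,580,260),2.3)
E
```

```text
t 16.4333 pos [0.469  0.1584 0.2132] jaw 0.008 F [ 1.  -0.7 -0.4] w 0.901 q [-0.96  0.25  0.6   2.05 -0.18  0.89 -0.25]
(0.4604, 0.1845, 0.06) [309.9 162.1]
t 16.4833 pos [0.4694 0.1578 0.2131] jaw 0.006 F [-0.  -0.2  0.3] w 0.899 q [-0.96  0.25  0.6   2.05 -0.18  0.89 -0.25]
[292 141  35  36 987] [309.42755826 157.93414387] [0.4600068  0.18834957]
```

View pics/w11b.png

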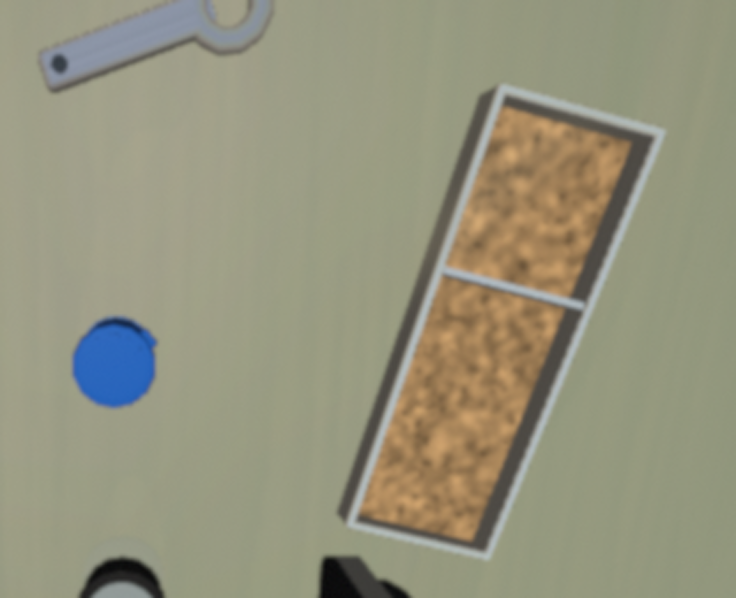

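Wrist y for the short cap is 0.188, against 0.1845 from the fixed cameras. I'll approach at 0.187 and check up close, turning the jaws -0.2 rad to miss the cap's tab, which lies about 30° off +x.

Call:
drive_tool(increments="-0.009 0.029 -0.03 -0.1;0 0 -0.04 -0.1;0 0 -0.03 0;0 0 -0.03 0;0 0 -0.015 0;0 0 -0.008 0;0 0 0 0;0 0 0 0;0 0 0 0", grip=1)

```text
t: 17.23
eef_pos: [0.461, 0.1869, 0.0612]
tool_rot: [0.0, 0.772, 0.636, 0.001]
contact_force: [-0.6, -0.1, 0.5]
gripper_width: 0.999
```

```bash
python3 - <<'E'
from h import *
look('w12',[(.4602,.187,.06),(.4602,.1845,.06)])
E
```

```text
t 17.2333 pos [0.461  0.1869 0.0612] jaw -0.193 F [-0.6 -0.1  0.5] w 0.999 q [-0.88  0.52  0.47  2.15 -0.43  0.57 -0.29]
(0.4602, 0.187, 0.06) [317.4 270.1]
(0.4602, 0.1845, 0.06) [318.5 275. ]
```

View pics/w12.png

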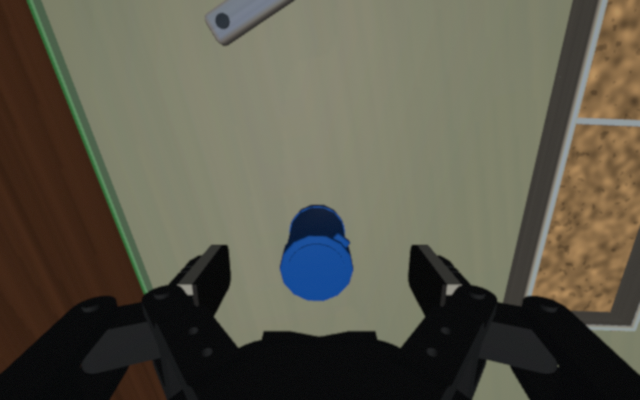

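Call:
drive_tool(increments="-0.0005 0.001 -0.0105 0;0 0 0 0;0 0 0 0")

```text
t: 17.53
eef_pos: [0.4589, 0.1882, 0.0494]
tool_rot: [-0.0, 0.771, 0.636, -0.0]
contact_force: [0.2, -0.1, 0.4]
gripper_width: 1.002
```

Call:
drive_tool(increments="0 0 0 0;0 0 0 0;0 0 0 0;0 0 0 0;0 0 0 0;0 0 0 0;0 0 0 0;0 0 0 0", grip=0, squeeze=30)

```text
t: 18.2
eef_pos: [0.4593, 0.1881, 0.0498]
tool_rot: [-0.0, 0.772, 0.636, 0.0]
contact_force: [-2.2, 0.4, 5.8]
gripper_width: 0.387
```

Call:
drive_tool(increments="0 0 0.008 0;0 0 0.02 0;0 0 0.035 0;0 0 0.04 0.1;0.01 -0.03 0.03 0.1;0.01 -0.04 0 0.02;0.01 -0.04 0 0;0.01 -0.04 0 0;0 -0.04 0 0;0 -0.04 0 0;0 -0.04 0 0;0 -0.04 0 0")

```text
t: 19.2
eef_pos: [0.4982, -0.1225, 0.1816]
tool_rot: [0.0, 0.697, 0.717, 0.0]
contact_force: [0.7, -0.4, -0.2]
gripper_width: 0.388
```

Call:
drive_tool(increments="0.02 -0.036 0 0;0.02 -0.036 0 0;0.02 -0.03 0 0;0.03 -0.01 0 0;0.03 0 0 0;0.02 0 0 0;0 0 0 0;0 0 0 0")

```text
t: 19.87
eef_pos: [0.6391, -0.2323, 0.1808]
tool_rot: [-0.0, 0.697, 0.717, -0.0]
contact_force: [-1.4, -0.4, -0.8]
gripper_width: 0.393
```

```bash
python3 - <<'E'
from h import *
look('w13')
E
```

```text
t 19.8667 pos [ 0.6391 -0.2323  0.1808] jaw 0.029 F [-1.4 -0.4 -0.8] w 0.393 q [-0.14  0.62  0.6   1.64 -0.4   1.01  0.61]
```

View pics/w13.png

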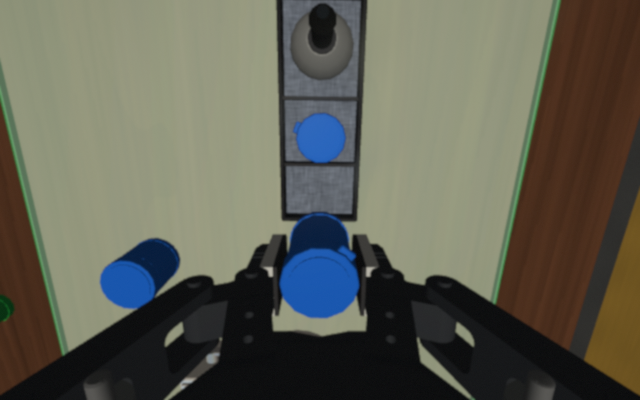

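```bash
python3 - <<'E'
from h import *
d=np.load('w13.npz');p=d['p']
for uv in [(282,220),(357,220.5)]: print(plane(p,uv,.026).round(4))
for uv in [(284,163),(355,163)]: print(plane(p,uv,.026).round(4))
E
```

```text
[ 0.6037 -0.2642]
[ 0.6767 -0.2625]
[ 0.6057 -0.2084]
[ 0.6713 -0.2064]
```

Call:
drive_tool(increments="0.0005 -0.004 -0.02 0;0 0 -0.03 0;0 0 -0.03 0;0 0 -0.02 0;0 0 -0.012 0;0 0 -0.006 0;0 0 -0.002 0;0 0 0 0;0 0 0 0")

```text
t: 20.67
eef_pos: [0.6399, -0.2371, 0.0627]
tool_rot: [0.001, 0.697, 0.717, 0.0]
contact_force: [-0.1, 0.6, 0.4]
gripper_width: 0.39
```

Call:
drive_tool(increments="0 0 -0.001 0;0 0 0 0;0 0 0 0")

```text
t: 20.92
eef_pos: [0.6397, -0.2367, 0.0609]
tool_rot: [0.0, 0.697, 0.717, 0.0]
contact_force: [0.1, 0.8, -0.7]
gripper_width: 0.393
```

Call:
drive_tool(increments="0 0 -0.003 0;0 0 -0.0025 0;0 0 0 0;0 0 0 0")

```text
t: 21.25
eef_pos: [0.639, -0.2365, 0.0543]
tool_rot: [-0.0, 0.697, 0.717, -0.0]
contact_force: [-0.3, -0.0, -0.5]
gripper_width: 0.388
```

Call:
drive_tool(increments="0 0 -0.0008 0;0 0 0 0;0 0 0 0")

```text
t: 21.5
eef_pos: [0.6393, -0.2366, 0.0539]
tool_rot: [0.0, 0.697, 0.717, 0.0]
contact_force: [0.5, -0.2, -0.7]
gripper_width: 0.388
```

Call:
drive_tool(increments="0 0 -0.0007 0;0 0 0 0;0 0 0 0")

```text
t: 21.75
eef_pos: [0.6393, -0.2367, 0.0539]
tool_rot: [0.0, 0.697, 0.717, 0.0]
contact_force: [-1.6, 1.2, 4.4]
gripper_width: 0.385
```

Call:
drive_tool(increments="0 0 -0.0007 0;0 0 0 0;0 0 0 0")

```text
t: 22.0
eef_pos: [0.6393, -0.2367, 0.0539]
tool_rot: [-0.0, 0.697, 0.717, 0.0]
contact_force: [-3.2, 1.4, 10.4]
gripper_width: 0.391
```

Call:
drive_tool(increments="0 0 0.0012 0;0 0 0 0;0 0 0 0;0 0 0 0;0 0 0 0", grip=0.65)

```text
t: 22.42
eef_pos: [0.6391, -0.2365, 0.0534]
tool_rot: [-0.0, 0.697, 0.717, -0.0]
contact_force: [-0.9, 0.4, -0.9]
gripper_width: 0.649
```

Call:
drive_tool(increments="0 0 0.015 0;0 0 0.03 0;0 0 0.04 0;0 0 0.04 0;0 0 0.03 0;-0.01 0.03 0 -0.1;-0.012 0.038 0 -0.1;-0.012 0.038 0 -0.1;-0.012 0.038 0 -0.1;-0.012 0.038 0 -0.1;-0.012 0.038 0 -0.1;-0.012 0.038 0 -0.1")

```text
t: 23.42
eef_pos: [0.5565, 0.0229, 0.2097]
tool_rot: [-0.0, 0.902, 0.432, 0.001]
contact_force: [0.3, 0.3, 0.3]
gripper_width: 0.651
```

Call:
drive_tool(increments="-0.012 0.038 0 -0.1;-0.012 0.038 0 -0.1;-0.012 0.038 0 -0.1;-0.012 0.038 0 -0.1;-0.012 0.038 0 -0.1;-0.012 0.038 0 -0.06;-0.012 0.035 0 0;-0.005 0.02 0 0;0 0.01 0 0;0 0 0 0;0 0 0 0;0 0 0 0")

```text
t: 24.42
eef_pos: [0.4692, 0.312, 0.2092]
tool_rot: [0.0, 0.986, 0.167, 0.0]
contact_force: [-0.2, -0.6, -0.2]
gripper_width: 0.651
```

```bash
python3 - <<'E'
from h import *
look('w14',[(.5057,.3288,.018),(.4306,.3028,.018),(.4681,.3158,.018)]);st()
save('s14.png',bot.read_camera('scene'),(230,200,390,320),5)
E
```

```text
t 24.4167 pos [0.4692 0.312  0.2092] jaw -1.235 F [-0.2 -0.6 -0.2] w 0.651 q [-1.43  0.51  1.    1.92 -0.51  0.99 -1.44]
(0.5057, 0.3288, 0.018) [315.3 142.9]
(0.4306, 0.3028, 0.018) [315.3 216.2]
(0.4681, 0.3158, 0.018) [315.3 180.8]
t 24.4667 pos [0.4692 0.3119 0.2091] jaw -1.236 F [ 0.2 -0.6  0. ] w 0.649 q [-1.43  0.51  1.    1.92 -0.51  0.99 -1.44]
```

View pics/w14.png

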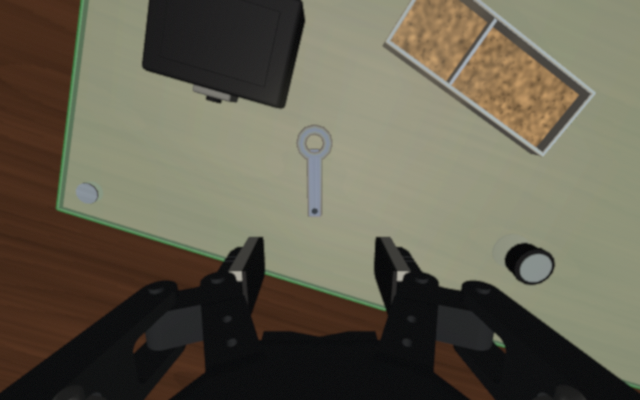

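View pics/s14.png

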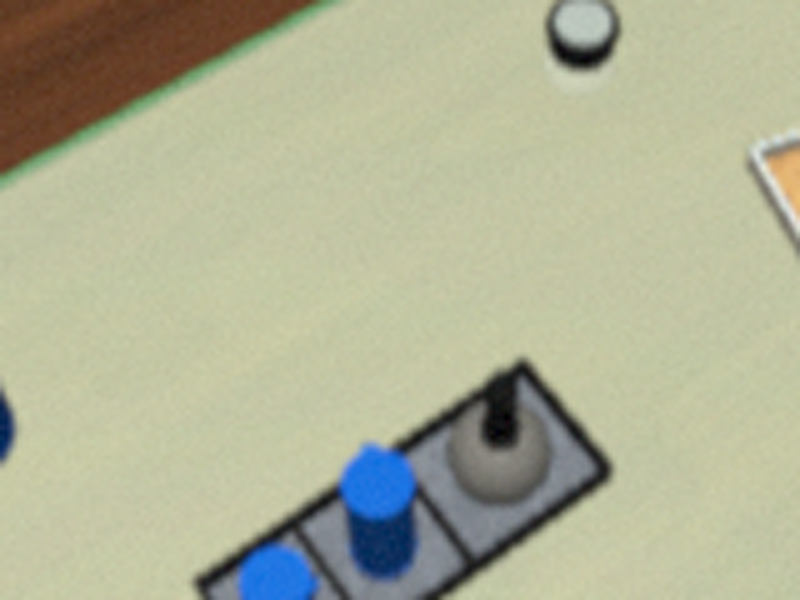

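```bash
python3 - <<'E'
from h import *
d=np.load('w14.npz');p=d['p']
save('w14c.png',d['im'],(280,110,350,230),5)
L=[plane(p,u,.018) for u in [(314.5,124.5),(315,142.5),(315,217)]]
for a in L: print(a.round(4))
print((L[0]+L[2])/2, np.linalg.norm(L[0]-L[2]), np.arctan2(*(L[0]-L[2])[::-1]))
E
```

```text
[0.5228 0.3355]
[0.506  0.3292]
[0.4296 0.3028]
[0.47618786 0.3191583 ] 0.09882434742960704 0.33794658538144273
```

View pics/w14c.png

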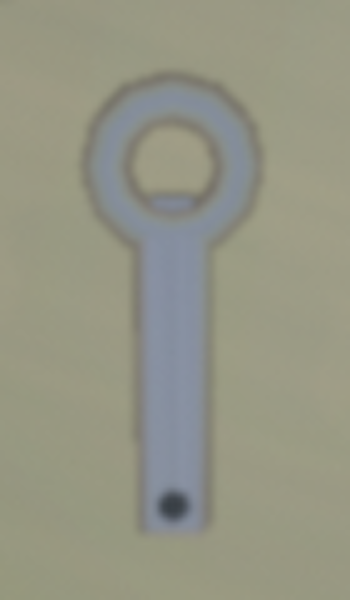

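The ring centre is at (315,142.5) and the handle end at (315,217), giving opener centre (0.4765,0.319), yaw 0.335 and top z 18 mm. I'll grip about 3 mm towards the handle.

Call:
drive_tool(increments="0.0045 0.006 -0.03 0;0 0 -0.04 0;0 0 -0.04 0;0 0 -0.03 0;0 0 -0.014 0;0 0 -0.005 0;0 0 0 0;0 0 0 0;0 0 0 0", grip=0.5)

```text
t: 25.27
eef_pos: [0.4741, 0.3209, 0.0516]
tool_rot: [-0.001, 0.986, 0.168, 0.001]
contact_force: [-0.3, -0.4, 0.8]
gripper_width: 0.503
```

```bash
python3 - <<'E'
from h import *
look('w15',[(.5057,.3290,.018),(.4765,.319,.018),(.4292,.3028,.018)])
E
```

```text
t 25.2667 pos [0.4741 0.3209 0.0516] jaw -1.232 F [-0.3 -0.4  0.8] w 0.503 q [-1.25  0.72  0.76  1.99 -0.75  0.73 -1.27]
(0.5057, 0.329, 0.018) [324.4 183.9]
(0.4765, 0.319, 0.018) [323.6 238.3]
(0.4292, 0.3028, 0.018) [322.5 315.9]
```

View pics/w15.png

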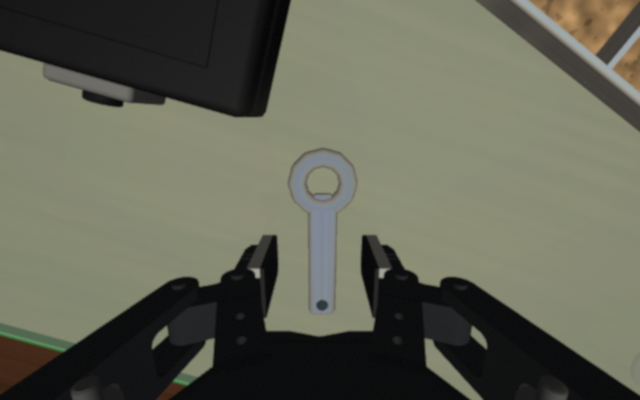

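Call:
drive_tool(increments="0 -0.002 -0.01 0;0 0 -0.007 0;0 0 -0.001 0;0 0 0 0;0 0 0 0;0 0 0 0")

```text
t: 25.82
eef_pos: [0.4729, 0.3184, 0.0318]
tool_rot: [0.0, 0.986, 0.169, 0.0]
contact_force: [-0.3, 1.0, 0.3]
gripper_width: 0.498
```

Call:
drive_tool(increments="0.0005 0 0.0006 0;0 0 0 0")

```text
t: 25.98
eef_pos: [0.4735, 0.3185, 0.0326]
tool_rot: [-0.0, 0.986, 0.169, 0.0]
contact_force: [-0.7, 0.9, 0.7]
gripper_width: 0.5
```

Call:
drive_tool(increments="0 0 0 0;0 0 0 0;0 0 0 0;0 0 0 0;0 0 0 0;0 0 0 0;0 0 0 0", grip=0, squeeze=50)

```text
t: 26.57
eef_pos: [0.4734, 0.3185, 0.0326]
tool_rot: [-0.0, 0.986, 0.169, 0.0]
contact_force: [-1.3, -0.6, 5.4]
gripper_width: 0.165
```

Call:
drive_tool(increments="0 0 0.008 0;0 0 0.015 0;0 0 0.03 0;0 0 0 0")

```text
t: 26.9
eef_pos: [0.4759, 0.3191, 0.0901]
tool_rot: [-0.001, 0.986, 0.168, 0.003]
contact_force: [1.2, -0.5, -0.3]
gripper_width: 0.167
```

```bash
python3 - <<'E'
from h import *
look('w16')
save('s16.png',bot.read_camera('scene'),(350,130,510,250),5)
E
```

```text
t 26.9 pos [0.4759 0.3191 0.0901] jaw -1.233 F [ 1.2 -0.5 -0.3] w 0.167 q [-1.29  0.67  0.82  1.98 -0.69  0.79 -1.31]
```

View pics/w16.png

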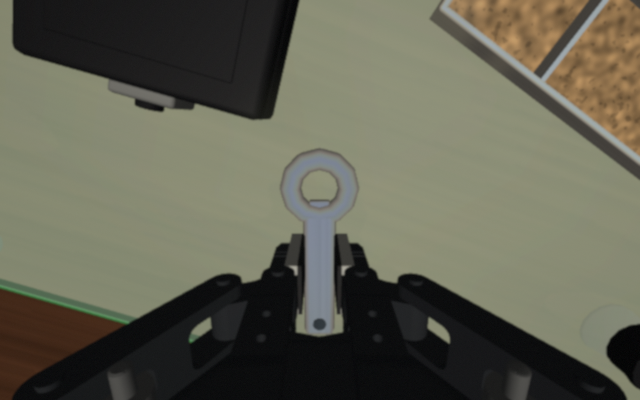

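View pics/s16.png

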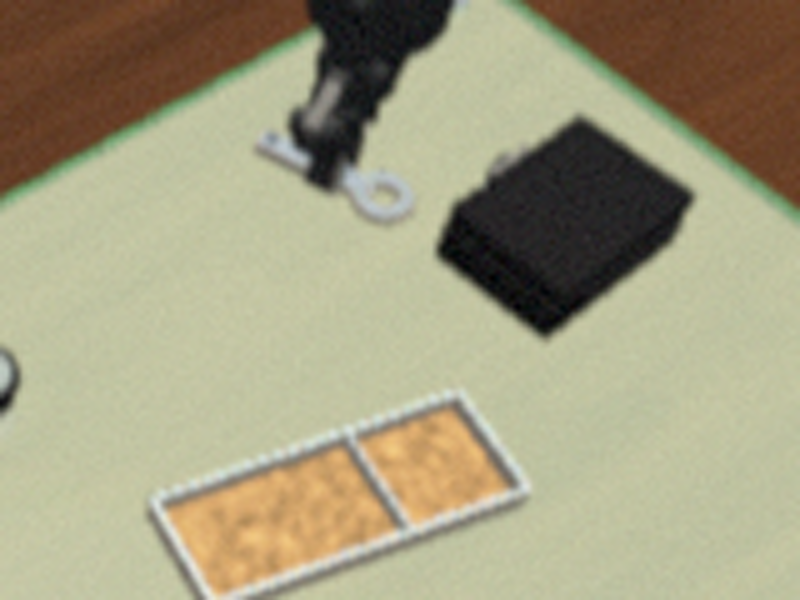

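```bash
python3 - <<'E'
from h import *
p=np.load('w11.npz')['p']
f=lambda u,v,z=.026: plane(p,(260+(u+.5)/2.3-.5,(v+.5)/2.3-.5),z)
X=np.array([f(502,86),f(664,130),f(489,556),f(349,524)]);print(X.round(4),X.mean(0).round(4))
for a,b in [(0,3),(1,2)]:
    D=X[a]-X[b]; print(np.linalg.norm(D), 'yaw',np.arctan2(-D[0],D[1]))
for a,b in [(0,1),(3,2)]:
    D=X[b]-X[a]; print(np.linalg.norm(D), 'yaw',np.arctan2(D[1],D[0]))
m=(f(444,271)+f(585,306))/2;print('div',m)
E
```

```text
[[0.6156 0.2975]
 [0.6846 0.2818]
 [0.6401 0.0924]
 [0.5709 0.1083]] [0.6278 0.195 ]
0.19432107579161728 yaw -0.23198876308850763
0.19449435163787235 yaw -0.23077031443610854
0.07076212596393289 yaw -0.22336049685500206
0.07099782075338713 yaw -0.22582775451675946
div [0.633202   0.21801281]
```

Call:
drive_tool(increments="0.005 -0.01 0.01 0;0.015 -0.018 0.01 0.1;0.017 -0.018 0 0.1;0.017 -0.018 0 0.1;0.017 -0.018 0 0.1;0.017 -0.018 0 0.1;0.017 -0.018 0 0.1;0.017 -0.018 0 0.1;0.015 -0.015 0 0.1;0.008 -0.008 0 0.1;0 0 0 0.1;0 0 0 0")

```text
t: 28.0
eef_pos: [0.6186, 0.1565, 0.1053]
tool_rot: [0.0, 0.784, 0.621, -0.001]
contact_force: [-0.9, 0.2, -2.1]
gripper_width: 0.167
```

Call:
drive_tool(increments="0 0 0 0;0 0 0 0;0 0 0 0")

```text
t: 28.25
eef_pos: [0.6177, 0.1598, 0.1051]
tool_rot: [-0.0, 0.785, 0.62, -0.0]
contact_force: [0.0, -0.3, -0.7]
gripper_width: 0.162
```

```bash
python3 - <<'E'
from h import *
look('w17')
d=np.load('w17.npz'); p=d['p']
# predicted tray rim outline
c=np.array([.6277,.1945]);a=-.23;R=np.array([[np.cos(a),-np.sin(a)],[np.sin(a),np.cos(a)]])
for q in [(-33,95),(33,95),(-33,23),(33,23),(-33,-95),(33,-95)]:
    X=c+R@(np.array(q)/1e3); x=p@np.r_[X,.026,1]; print(q,(x[:2]/x[2]).round(1))
E
```

```text
t 28.25 pos [0.6177 0.1598 0.1051] jaw -0.233 F [ 0.  -0.3 -0.7] w 0.162 q [-0.74  0.65  0.55  1.79 -0.44  0.83 -0.21]
(-33, 95) [265.6   2.6]
(33, 95) [378.3   2.3]
(-33, 23) [271.1 128.6]
(33, 23) [372.7 128.4]
(-33, -95) [278.1 288.9]
(33, -95) [365.5 288.8]
```

View pics/w17.png

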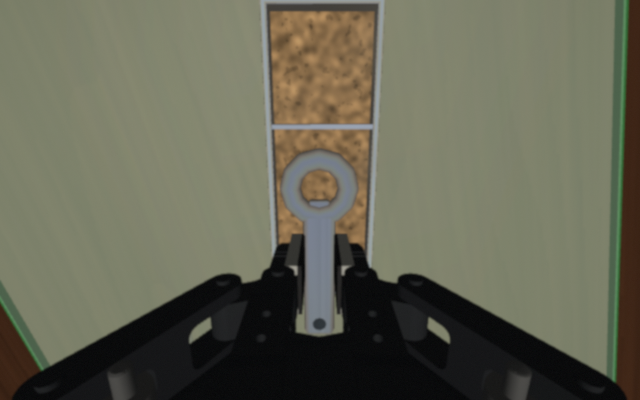

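The tray is where predicted: divider at v 128 between u 272 and 373. Lowering the opener.

Call:
drive_tool(increments="0.001 -0.003 -0.015 0;0 0 -0.02 0;0 0 -0.015 0;0 0 -0.01 0;0 0 -0.003 0;0 0 0 0;0 0 0 0;0 0 0 0")

```text
t: 28.97
eef_pos: [0.62, 0.1564, 0.0431]
tool_rot: [0.0, 0.784, 0.62, 0.001]
contact_force: [0.9, 0.5, -0.3]
gripper_width: 0.161
```

Call:
drive_tool(increments="0 0 -0.001 0;0 0 0 0;0 0 0 0")

```text
t: 29.22
eef_pos: [0.6195, 0.1566, 0.0418]
tool_rot: [0.0, 0.784, 0.621, 0.0]
contact_force: [0.3, -0.8, -0.9]
gripper_width: 0.166
```

Call:
drive_tool(increments="0 0 -0.002 0;0 0 -0.002 0;0 0 0 0;0 0 0 0")

```text
t: 29.55
eef_pos: [0.6191, 0.1564, 0.0371]
tool_rot: [-0.0, 0.784, 0.621, -0.0]
contact_force: [-0.7, 0.6, -0.9]
gripper_width: 0.164
```

Call:
drive_tool(increments="0 0 -0.0007 0;0 0 0 0;0 0 0 0")

```text
t: 29.8
eef_pos: [0.6193, 0.1564, 0.0366]
tool_rot: [0.0, 0.784, 0.62, 0.0]
contact_force: [-0.0, -0.7, 0.0]
gripper_width: 0.165
```

Call:
drive_tool(increments="0 0 -0.0007 0;0 0 0 0;0 0 0 0")

```text
t: 30.05
eef_pos: [0.6194, 0.1564, 0.0366]
tool_rot: [-0.0, 0.784, 0.62, 0.0]
contact_force: [-2.2, -0.5, 5.4]
gripper_width: 0.172
```

Call:
drive_tool(increments="0 0 -0.0005 0;0 0 0 0;0 0 0 0")

```text
t: 30.3
eef_pos: [0.6193, 0.1563, 0.0366]
tool_rot: [-0.0, 0.784, 0.62, 0.0]
contact_force: [-4.1, -0.6, 11.4]
gripper_width: 0.168
```

Call:
drive_tool(increments="0 0 0.001 0;0 0 0 0;0 0 0 0;0 0 0 0", grip=0.3)

```text
t: 30.63
eef_pos: [0.6192, 0.1565, 0.0363]
tool_rot: [0.0, 0.784, 0.621, -0.0]
contact_force: [0.1, 0.4, -0.1]
gripper_width: 0.301
```

Call:
drive_tool(increments="0 0 0.01 0;0 0 0.025 0;0 0 0.035 0;0 0 0.04 0;0 0 0.04 0;0 0 0.02 0;-0.008 -0.03 0 0;-0.01 -0.038 0 0.05;-0.01 -0.038 0 0.05;-0.01 -0.038 0 0.05;-0.01 -0.038 0 0.05;-0.01 -0.038 0 0.03")

```text
t: 31.63
eef_pos: [0.5605, -0.0654, 0.2072]
tool_rot: [0.0, 0.707, 0.707, 0.0]
contact_force: [1.0, -0.9, -0.5]
gripper_width: 0.3
```

Call:
drive_tool(increments="-0.012 -0.038 0 0;-0.012 -0.038 0 0;-0.012 -0.038 0 0;-0.012 -0.038 0 0;-0.012 -0.038 0 0;-0.012 -0.030 0 0;-0.010 -0.015 0 0;0 0 0 0;0 0 0 0;0 0 0 0", grip=1)

```text
t: 32.47
eef_pos: [0.4798, -0.2977, 0.2066]
tool_rot: [-0.0, 0.708, 0.707, 0.0]
contact_force: [-0.6, 0.5, -0.7]
gripper_width: 1.002
```

```bash
python3 - <<'E'
from h import *
look('w18',[(.467,-.3172,.062)])
save('s18.png',bot.read_camera('scene'),(350,150,510,270),5)
E
```

```text
t 32.4667 pos [ 0.4798 -0.2977  0.2066] jaw -0.001 F [-0.6  0.5 -0.7] w 1.002 q [-0.07  0.41  0.66  1.9  -0.31  0.93  0.74]
(0.467, -0.3172, 0.062) [305.3 212.3]
```

View pics/w18.png

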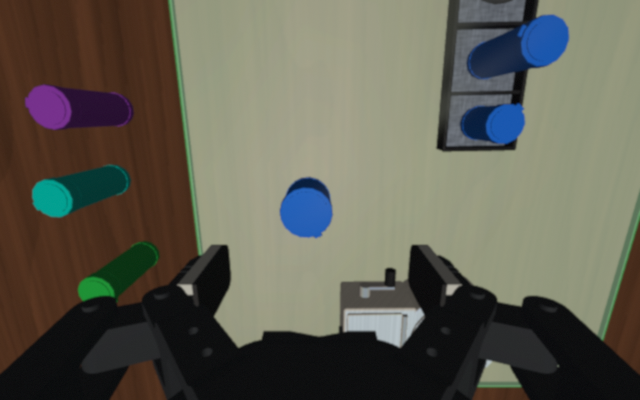

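View pics/s18.png

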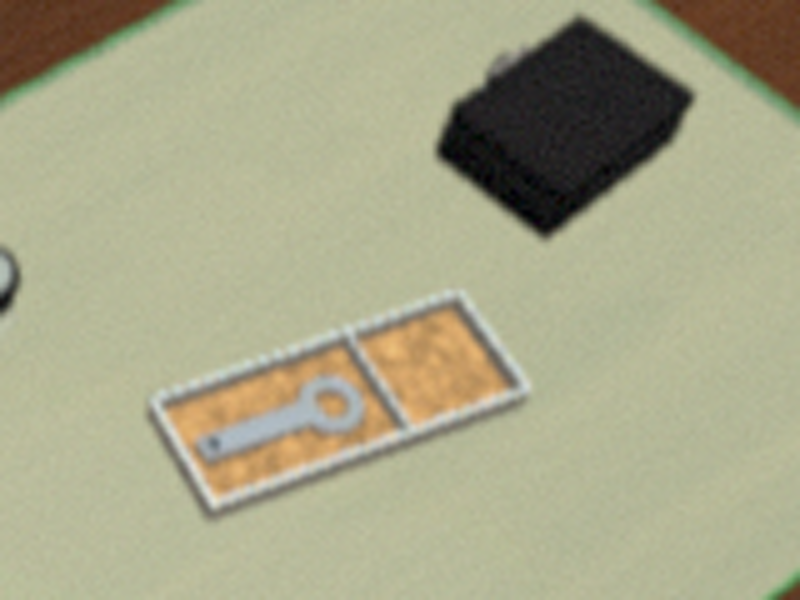

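The opener lies flat in the long compartment. The wide cap is at (306,211) against a prediction of (305,212). I'll check clearance to the loader's crank.

```bash
python3 - <<'E'
from h import *
p=np.load('w18.npz')['p']
for z in (.02,.05): print(z,[plane(p,u,z).round(3) for u in [(385,276),(396,276),(362,290),(341,283)]])
E
```

```text
0.02 [array([ 0.555, -0.408]), array([ 0.568, -0.408]), array([ 0.53 , -0.426]), array([ 0.505, -0.417])]
0.05 [array([ 0.548, -0.39 ]), array([ 0.559, -0.39 ]), array([ 0.525, -0.407]), array([ 0.503, -0.399])]
```

Clear: the crank is more than 70 mm away. Descending.

Call:
drive_tool(increments="-0.0125 -0.0185 -0.03 0;0 0 -0.04 0;0 0 -0.04 0;0 0 -0.025 0;0 0 -0.01 0;0 0 0 0;0 0 0 0;0 0 0 0")

```text
t: 33.23
eef_pos: [0.4682, -0.3176, 0.0632]
tool_rot: [0.001, 0.708, 0.707, 0.0]
contact_force: [0.4, -0.6, 0.7]
gripper_width: 1.004
```

```bash
python3 - <<'E'
from h import *
look('w19',[(.4675,-.3165,.062)])
E
```

```text
t 33.2333 pos [ 0.4682 -0.3176  0.0632] jaw -0.001 F [ 0.4 -0.6  0.7] w 1.004 q [ 0.09  0.61  0.52  1.99 -0.48  0.66  0.92]
(0.4675, -0.3165, 0.062) [317.8 267.9]
```

View pics/w19.png

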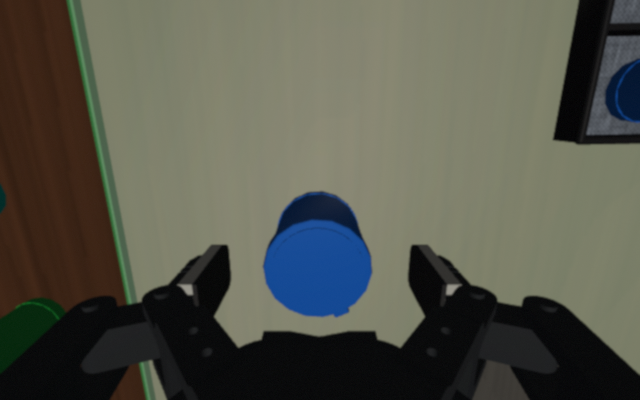

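Call:
drive_tool(increments="-0.0005 0.001 -0.0145 0;0 0 0 0;0 0 0 0")

```text
t: 33.53
eef_pos: [0.4666, -0.3161, 0.0478]
tool_rot: [0.0, 0.708, 0.706, 0.0]
contact_force: [-0.0, -0.2, 0.3]
gripper_width: 1.001
```

Call:
drive_tool(increments="0 0 0 0;0 0 0 0;0 0 0 0;0 0 0 0;0 0 0 0;0 0 0 0;0 0 0 0", grip=0, squeeze=35)

```text
t: 34.12
eef_pos: [0.4666, -0.3164, 0.0477]
tool_rot: [0.0, 0.708, 0.706, 0.0]
contact_force: [-1.2, 1.2, 4.4]
gripper_width: 0.576
```

Call:
drive_tool(increments="0 0 0.008 0;0 0 0.02 0;0 0 0.035 0;0 0 0.04 0;0.003 0.02 0.03 0;0.006 0.04 0 0;0.006 0.04 0 0;0.006 0.04 0 0;0.006 0.04 0 0;0.006 0.04 0 0;0.006 0.04 0 0;0.006 0.04 0 0")

```text
t: 35.12
eef_pos: [0.5111, -0.0143, 0.1806]
tool_rot: [0.0, 0.708, 0.706, 0.0]
contact_force: [0.3, 0.4, 0.7]
gripper_width: 0.573
```

Call:
drive_tool(increments="0.016 0.036 0 -0.05;0.016 0.036 0 -0.05;0.016 0.036 0 -0.05;0.016 0.036 0 -0.05;0.016 0.036 0 -0.03;0.016 0.036 0 0;0.016 0.032 0 0;0.010 0.016 0 0;0 0 0 0;0 0 0 0;0 0 0 0")

```text
t: 36.03
eef_pos: [0.6329, 0.2462, 0.1801]
tool_rot: [0.0, 0.785, 0.62, -0.001]
contact_force: [-0.1, 0.2, -1.5]
gripper_width: 0.576
```

```bash
python3 - <<'E'
from h import *
look('w20')
d=np.load('w20.npz'); p=d['p']
c=np.array([.6277,.1945]);a=-.23;R=np.array([[np.cos(a),-np.sin(a)],[np.sin(a),np.cos(a)]])
for q in [(-36,98),(36,98),(-33,95),(33,95),(-33,26),(33,26)]:
    X=c+R@(np.array(q)/1e3); x=p@np.r_[X,.026,1]; print(q,(x[:2]/x[2]).round(1))
E
```

```text
t 36.0333 pos [0.6329 0.2462 0.1801] jaw -0.233 F [-0.1  0.2 -1.5] w 0.576 q [-0.87  0.62  0.61  1.64 -0.4   1.01 -0.37]
(-36, 98) [286.5 139.3]
(36, 98) [366.3 139.1]
(-33, 95) [290.  142.6]
(33, 95) [362.9 142.4]
(-33, 26) [292.  214.9]
(33, 26) [360.2 214.8]
```

View pics/w20.png

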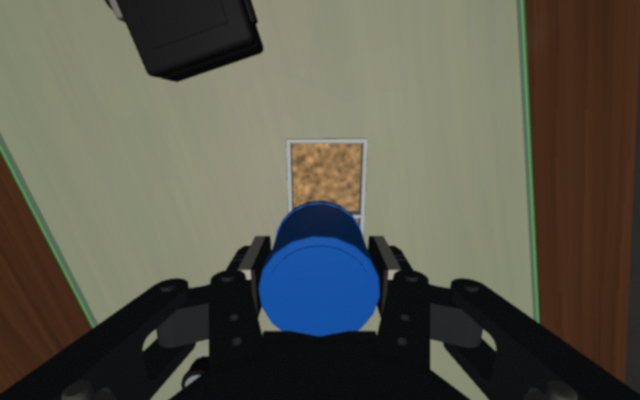

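Call:
drive_tool(increments="0.009 0.0073 -0.02 0;0 0 -0.03 0;0 0 -0.03 0;0 0 -0.02 0;0 0 -0.012 0;0 0 -0.007 0;0 0 -0.002 0;0 0 0 0;0 0 0 0;0 0 0 0")

```text
t: 36.92
eef_pos: [0.6432, 0.2554, 0.0605]
tool_rot: [0.0, 0.784, 0.62, 0.001]
contact_force: [-0.7, 0.8, -1.3]
gripper_width: 0.579
```

Call:
drive_tool(increments="0 0 -0.001 0;0 0 0 0;0 0 0 0")

```text
t: 37.17
eef_pos: [0.6423, 0.2554, 0.0583]
tool_rot: [-0.0, 0.784, 0.621, 0.0]
contact_force: [0.5, 0.4, -0.9]
gripper_width: 0.581
```

Call:
drive_tool(increments="0 -0.0015 -0.003 0;0 0 -0.0025 0;0 0 0 0;0 0 0 0")

```text
t: 37.5
eef_pos: [0.6421, 0.2536, 0.0521]
tool_rot: [-0.0, 0.784, 0.62, -0.0]
contact_force: [0.8, 0.7, -0.3]
gripper_width: 0.575
```

Call:
drive_tool(increments="0 0 -0.0005 0;0 0 0 0;0 0 0 0")

```text
t: 37.75
eef_pos: [0.6422, 0.2537, 0.0519]
tool_rot: [0.0, 0.784, 0.62, -0.0]
contact_force: [-0.8, 1.0, -0.4]
gripper_width: 0.58
```

Call:
drive_tool(increments="0 0 -0.0006 0;0 0 0 0;0 0 0 0")

```text
t: 38.0
eef_pos: [0.6422, 0.2537, 0.0518]
tool_rot: [-0.0, 0.784, 0.62, 0.0]
contact_force: [-2.4, -1.0, 5.0]
gripper_width: 0.577
```

Call:
drive_tool(increments="0 0 -0.0006 0;0 0 0 0;0 0 0 0")

```text
t: 38.25
eef_pos: [0.6422, 0.2537, 0.0518]
tool_rot: [-0.0, 0.784, 0.62, 0.0]
contact_force: [-4.6, -1.2, 9.4]
gripper_width: 0.579
```

Call:
drive_tool(increments="0 0 0.001 0;0 0 0 0;0 0 0 0;0 0 0 0;0 0 0 0", grip=0.85)

```text
t: 38.67
eef_pos: [0.6422, 0.2537, 0.0514]
tool_rot: [-0.0, 0.784, 0.621, -0.0]
contact_force: [-0.5, -0.6, 0.3]
gripper_width: 0.845
```

Call:
drive_tool(increments="0 0 0.015 0;0 0 0.03 0;0 0 0.04 0;0 0 0.04 0;0 0 0.04 0;0 0 0.03 0;-0.02 0.02 0 0;-0.03 0.02 0 0;-0.03 0.02 0 0;-0.03 0.02 0 0;-0.03 0.02 0 0;-0.03 0.02 0 0")

```text
t: 39.67
eef_pos: [0.4709, 0.3742, 0.2478]
tool_rot: [-0.0, 0.784, 0.62, 0.0]
contact_force: [0.2, -0.5, 0.7]
gripper_width: 0.85
```

Call:
drive_tool(increments="-0.03 0.02 0 0;-0.02 0.03 0 0;-0.01 0.03 0 0;0 0 0 0;0 0 0 0;0 0 0 0")

```text
t: 40.17
eef_pos: [0.4128, 0.453, 0.2474]
tool_rot: [0.0, 0.784, 0.62, 0.0]
contact_force: [0.1, -0.6, 0.4]
gripper_width: 0.85
```

```bash
python3 - <<'E'
from h import *
st()
s=bot.read_camera('scene');t=bot.read_camera('top')
save('s21.png',s,(150,130,490,400),2.3); save('t21.png',t,(130,100,490,300),2.2)
E
```

```text
t 40.1667 pos [0.4128 0.453  0.2474] jaw -0.233 F [ 0.1 -0.6  0.4] w 0.85 q [-1.41  0.44  0.64  1.75 -0.29  1.05 -0.9 ]
```

View pics/s21.png

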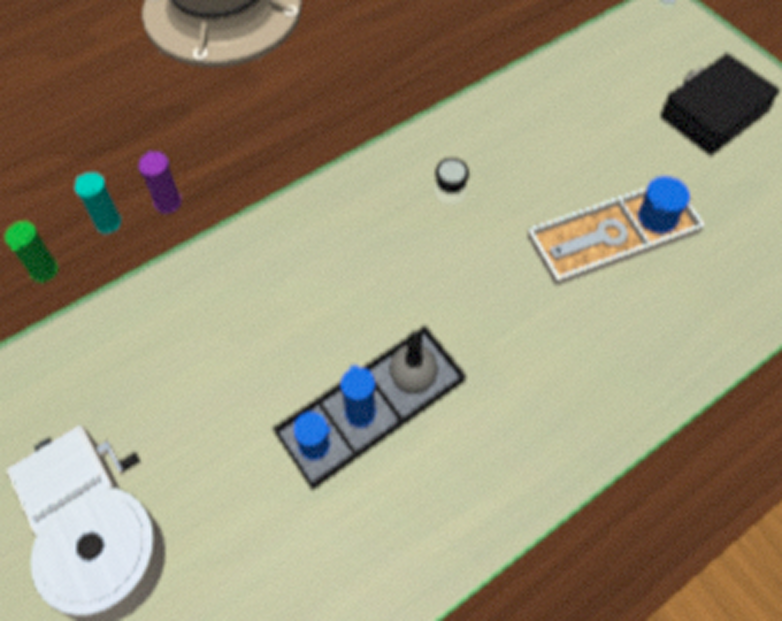

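View pics/t21.png

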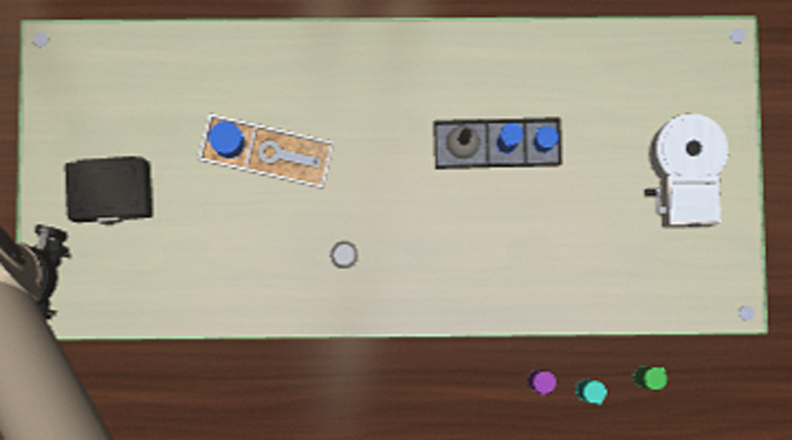

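Both views show all five things upright, or flat for the opener, in their own pockets. The bystanders and look-alikes are where they were, and the arm is clear, so I'm handing in.

```bash
python3 -c "
from station import bot
print(bot.hand_in())"
```

```text
the job is handed in; nothing more can be done
None
```

Both kits are made up and the job is handed in at about t = 40 s of the 128 s allowed. In the order asked, the blower, tall canister and short canister stand in the camera-bag tray. The opener lies flat in the long compartment of the darkroom tray, and the wide canister stands in the square one.

- **Placing:** Each item was lowered until the force reading showed contact, always within 0.5 mm of the predicted floor height and at no more than about 12 N. I then eased off and let go.
- **Last checks:** The final scene and top pictures show all five items inside their pockets and upright, with the opener flat. The loupe, film loader, clasp box and the green, turquoise and purple look-alikes look unmoved, and the arm stands clear.
- **Disagreement:** For the short canister the wrist camera put y about 3.5 mm from the fixed cameras (0.188 against 0.1845). I settled it with a close-up before gripping.

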